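# Mount the rover's wheel on its axle

### The job

Fit the yellow-hubbed wheel to the rover. Take the axle out of its tray, where only the open gap in the middle leaves room to grip the shaft; set it down somewhere (the rover's empty forks make a good rest), let go, and take it again by its pink square head or close to it. Then push the shaft through the wheel as it stands in its dock, lift the wheel on the axle without gripping the wheel or letting it fall, and lay the axle fully down in both rover forks so that the wheel hangs between them and the shaft sticks out about equally on both sides; leave everything else on the table where it is.

Things in the scene. Friction and masses are not known exactly. Their poses are not given: they have to be found in the camera images.
- axle: Axle: bright metal shaft, diameter 14 mm, length 170 mm (last 6 mm of the tip tapered to 9 mm), with a pink square head 24 x 24 mm, 30 mm long, on one end; 200 mm overall, 0.12 kg. Origin on the axis at mid-shaft; x along the axis towards the tip: tip at x = +85 mm, head from x = -85 to -115 mm. It starts lying level in the tray.
- tray: White fixed tray, 234 x 90 mm, 50 mm high. Origin on the table under the axle's starting origin, x towards the axle's tip; the axle's axis lies 32 mm up. Walls 50 mm high stand 3 mm beside head and shaft, except in an open gap from x = +5 to +60 mm across the tray's whole width (floor 6 mm high there): only there can fingers reach both sides of the shaft.
- wheel: The wheel to fit: yellow hub, black tyre with a yellow stripe round its tread, diameter 84 mm, width 56 mm, with a through bore of diameter 24 mm, open both sides; 0.14 kg. Origin at the centre of the bore, x along the bore (either way round). It stands on its tread in its dock, bore level, 75 mm above the table. On the shaft it hangs 5 mm below the shaft's axis.
- dock_a: Grey fixed dock under the yellow wheel: 66 mm along the bore (its x), 92 mm across, 33 mm high, with two low chocks up to 47 mm high beside the tread. Origin on the table under its centre. A like dock holds the spare wheel.
- spare_wheel: A like wheel with a turquoise hub and stripe in the other dock, not to be moved. Origin at the centre of its bore, x along the bore.
- rover: White rover chassis, fixed. Origin on the table midway between its two forks, x to the controller hub behind them. A floor plate 12 mm high, 90 x 124 mm, lies under the forks; the hub, 52 mm high, takes x = 47 to 103 mm, y = -52 to 52 mm.
- rover_seat (a point): Midway between the rover's forks on the seated axle's axis, 80 mm above the table; y along the seated axle (either way round), z up. Forks: plates 10 mm thick, centred at y = -52 and +52 mm, 50 mm wide (56 at the top), tops 107 mm above the table; slots 18 mm wide, open at the top, flared above 87 mm to about 38 mm at the mouth.
- flask: Tall dark drinking flask, diameter 64 mm, 200 mm high; bystander. Origin at the centre of its underside.
- pen_cup: Blue cup with pens, diameter 72 mm, 145 mm high with its pens; bystander. Origin at the centre of its underside.
- pencil_case: Lime green case, 190 x 70 x 50 mm (x, y, z); bystander. Origin at the centre of its underside.
- frame: Pink rectangular beam frame lying flat, 96 x 78 mm, 14 mm high; bystander. Origin at the centre of its underside.
- gear: Orange gear lying flat, diameter 76 mm, 18 mm high; bystander. Origin at the centre of its underside.
Things that resemble listed ones, but are neither listed nor needed, are in the scene too. What is shaped like the rover but black is not meant.

How it is judged:
On the way, in this order (a step that is already met when the one before it is completed fails the run):
1. the axle is set down outside its tray and let go (distance of axle from where it was at the start of the episode above 0.12 m and linear speed of axle below 0.02 m/s and contact force between each of the arm, the fingers and axle below 0.05 N), for 0.15 s.
2. the wheel hangs on the shaft, lifted at least 30 mm out of its dock, not gripped (y of wheel in the frame of axle between -0.009 and 0.009 m and z of wheel in the frame of axle between -0.009 and 0.009 m and x of wheel in the frame of axle between -0.057 and 0.057 m and height (world z) of wheel above 0.105 m and contact force between the fingers and wheel below 0.5 N), for 0.3 s.
At the end, for the whole second after the job is handed in: The axle lies in both rover forks (its middle within 5 mm across, 4 mm in height and 20 mm along of the seat point, within 0.07 rad of the seat's axis), the yellow wheel hangs on its shaft between the forks, within 22 mm of the middle, and both are at rest (x of axle in the frame of rover_seat between -0.005 and 0.005 m and z of axle in the frame of rover_seat between -0.004 and 0.004 m and y of axle in the frame of rover_seat between -0.02 and 0.02 m and angle between the x axis of axle and the y axis of rover_seat, either way round below 0.07 rad and y of wheel in the frame of axle between -0.009 and 0.009 m and z of wheel in the frame of axle between -0.009 and 0.009 m and x of wheel in the frame of axle between -0.04 and 0.04 m and y of wheel in the frame of rover_seat between -0.022 and 0.022 m and linear speed of axle below 0.02 m/s and linear speed of wheel below 0.03 m/s); the robot touches nothing.
It fails at once if the yellow wheel falls: its centre comes lower than 55 mm above the table (height (world z) of wheel below 0.055 m).
It fails at once if the spare wheel is moved by more than 20 mm (distance of spare_wheel from where it was at the start of the episode above 0.02 m).
It fails at once if a bystander (flask, pen cup, pencil case, frame or gear) is moved by more than 25 mm (distance of any of flask, pen_cup, pencil_case, frame, gear from where it was at the start of the episode above 0.025 m).
It also fails if it takes over 72 s, if anything falls off the work surface, if the arm or the gripper's body presses on something with over 40 N, if the wrist force passes 120 N, or if a joint passes its speed limit or range.

### The arm

A 6-joint arm with a two-finger parallel gripper is mounted at the origin on the work surface. World frame = base frame: x ahead of the robot, y to its left, z up, the work surface at z = 0. Lengths are in m, angles in rad, forces in N, time in s.
With the tool pointing down it reaches from about 0.375 to 0.975 m from the base axis. Payload 3.8 kg.
Tool frame: the origin (TCP) lies between the finger pads; the fingertips stand 17 mm ahead of it and the grasp point (between the pads) lies 2 mm behind it; z points along the fingers, x is the direction in which the jaws open and shut, and the axes are right-handed (so a half turn about z gives the same grasp; the last joint's range is limited). The gripper opens to 88 mm and grips with 3 to 60 N. Pads are 18 mm wide; open, the fingers measure 123 mm over their backs; the gripper's body (75 mm by 187 mm) begins 45 mm behind the grasp point.
Start: joints at [-1.311, 0.264, 1.604, -0, 1.274, -0.037], TCP at [0.197, -0.645, 0.256] pointing down, gripper open.
Joint ranges: [-2.63, 2.63], [-0.94, 2.18], [0.31, 2.57], [-1.31, 4.45], [0, 2.66], [-2.55, 2.55]. Speed limits (rad/s): [2.57, 2.57, 3.14, 3.14, 3.14, 3.14].

### API

Orientations are given as [roll, pitch, yaw] about the fixed x, y, z axes, in that order (R = Rz(yaw) Ry(pitch) Rx(roll)).
In Python, from station import * gives the robot as it stands.
- The arm moves only by the shell command python3 -m jog 'ROWS' [FORCE]. ROWS is JSON, a list of rows, each a list of 7 numbers: the shift along the tool's x, y, z in mm, then the turn, a rotation vector about the tool's x, y, z in rad, then the finger opening in mm, from 0 to 88.1. In form: [[tx, ty, tz, rx, ry, rz, claw], ...]. A call has exactly 10 rows; each row is the pose to reach, as a shift and turn from the pose commanded when the call began, along the tool's axes at that moment; what a row does not reach only later rows make up. A row lasts 1/8 s, in which the tool goes at most 62.5 mm and 10.7 degrees, less where a joint would pass 70% of its speed; a pose out of reach is approached as far as the arm can. A call with a gripper value outside its range is refused whole. The fingers move at their own pace and stop on an object; FORCE is the grip in N (left out, the last holds). Time passes only in rows, so rows that repeat a pose let the fingers close, or fill a call up. It gives the time, the measured TCP pose, the force and the opening at its end, in the units of the state.
- read_state(): the state, without advancing time (a new reading comes with each control period).
- grab_frame(name): name is "side" or "top" or "wrist"; returns a dict with "color" (400x640x3 uint8, red, green, blue), "K" (3x3 intrinsics, pixels), "k1" (the pictures are not rectified: a ray, as slopes to the right and down, at radius r is drawn at 1 + k1 r^2 times it, then the intrinsics apply), "R" (3x3) and "t" (3): a world point X has camera coordinates R X + t. Camera axes: x right, y down, z forward; pixel columns grow to the right and rows downward; lengths in m; the calibration is good to about 2 mm. A picture is of the moment at which its call begins. There is no depth.
- close_job(): hands the job in, once; it reports no verdict.
The state is a dict: "time_s": time; "joint_positions": joint angles; "joint_vel": joint speeds; "joint_efforts": joint torques, N m; "tcp_pos": TCP position; "tool_rot": TCP orientation; "contact_force": force on the tool from outside, world axes, zero at the start; "wrist_torque": the same for the moment, N m; "width": finger opening in m.
Only numpy, scipy, OpenCV 4.12 (cv2) and the standard library are available. Lean on these libraries where they do the work, as an engineer would, in place of code of your own. Each camera call takes 0.05 s, during which the arm holds its last target.

## Working session

There is one attempt and no reset: what is moved stays moved. The work goes in short steps, Python scripts to look and compute and a shell command to move; the robot and the scene stay as the last step left them, time stands still between calls to the robot, and variables do not carry over. Pictures are saved under pics/ and viewed, and the job is handed in when it is done.

```bash
ls; mkdir -p pics
python3 - <<'E'
from station import *
import cv2
s=read_state();print(s)
for n in ("side","top","wrist"):
    f=grab_frame(n);cv2.imwrite(f"pics/{n}0.png",f["color"][:,:,::-1]);print(n,f["K"],f["k1"],f["R"],f["t"])
E
```

```text
pics
{'time_s': 0.0, 'joint_positions': array([-1.31091428e+00,  2.64744381e-01,  1.60540188e+00, -1.06021937e-05,
        1.27369575e+00, -3.68750642e-02]), 'joint_vel': array([ 1.83536151e-03,  5.50006236e-04, -1.29070156e-03, -5.06630546e-05,
        6.67844574e-04,  9.09006950e-04]), 'joint_efforts': array([ 2.82686364e-03, -5.02100551e+01, -3.56879246e+01,  7.31113111e-02,
        2.93704402e-02, -1.79975164e-04]), 'tcp_pos': array([ 0.19721797, -0.64482604,  0.25437882]), 'tool_rot': array([-3.14151985e+00,  2.24820137e-03, -1.27403602e+00]), 'contact_force': array([ 0.45599949,  0.22451259, -0.44825814]), 'wrist_torque': array([-0.00168217,  0.00125926, -0.01373466]), 'width': 0.08837414739621892}
side [[369.69759366   0.         317.63707313]
 [  0.         369.69759366 208.02527029]
 [  0.           0.           1.        ]] -0.07236696656899233 [[ 0.99940158 -0.03237355 -0.01218299]
 [-0.03024347 -0.64689025 -0.76198316]
 [ 0.01678705  0.76189563 -0.64748223]] [-0.52753865  0.06784775  0.94923366]
top [[456.84538109   0.         315.45116232]
 [  0.         456.84538109 196.57241742]
 [  0.           0.           1.        ]] -0.07441904193438731 [[ 0.02591163 -0.99939738  0.02309676]
 [-0.99362037 -0.02828489 -0.10917196]
 [ 0.10975946 -0.02012059 -0.99375451]] [-0.03659196  0.54450257  1.28984436]
wrist [[290.34513314   0.         319.94090018]
 [  0.         290.34513314 200.51841577]
 [  0.           0.           1.        ]] -0.05160143378954992 [[ 0.29202137 -0.95640604 -0.00331877]
 [-0.91738121 -0.28108365  0.28178661]
 [-0.27043527 -0.07924313 -0.95947136]] [-0.67224179 -0.03823578  0.39103626]
```

View pics/side0.png

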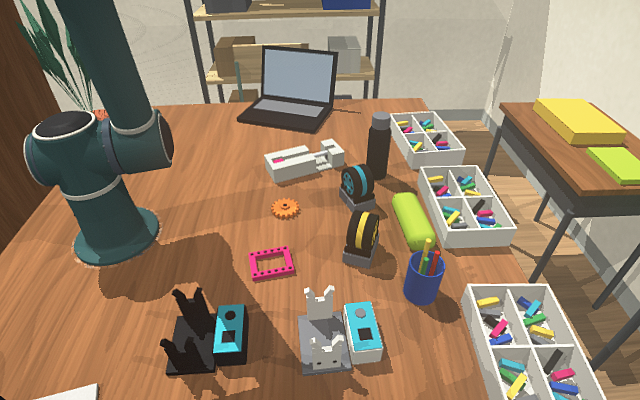

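View pics/top0.png

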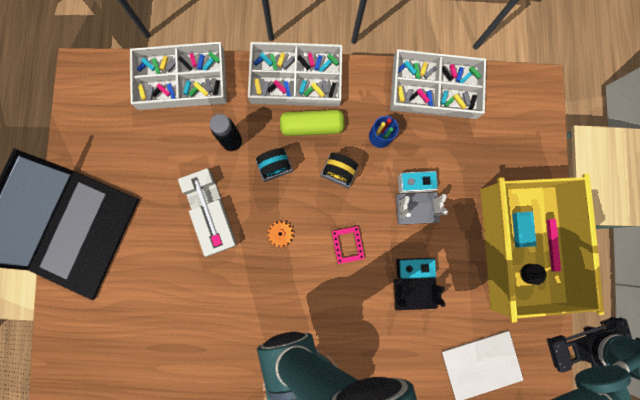

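View pics/wrist0.png

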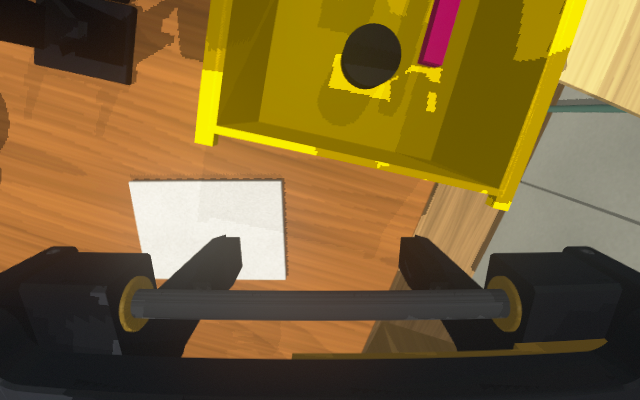

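The axle lies in the left tray: head at (216,241) and tip at about (198,182) in the top view. The yellow wheel is at (341,168) and the white rover at (418,200). Lookalikes:
- **Axle:** the magenta bar in the bin at (553,245), and the pink frame at (348,244).
- **Wheel:** the turquoise wheel at (273,163), and the black disc in the bin at (533,273).
- **Rover:** the black one at (418,285).

I'll check these choices in close crops.

```bash
cat > h.py <<'E'
from station import *
import cv2, numpy as np
from scipy.spatial.transform import Rotation as Ro
def ray(f,p):
    n=cv2.undistortPoints(np.array(p,float).reshape(-1,1,2),f["K"],np.array([f["k1"],0,0,0.]))[:,0]
    d=np.c_[n,np.ones(len(n))]@f["R"]; c=-f["R"].T@f["t"]
    return c,d
def onz(f,p,z):
    c,d=ray(f,p); return c+d*((z-c[2])/d[:,2])[:,None]
def proj(f,X):
    X=np.atleast_2d(np.array(X,float))
    return cv2.projectPoints(X,cv2.Rodrigues(f["R"])[0],f["t"],f["K"],np.array([f["k1"],0,0,0.]))[0][:,0]
def tri(fs,ps):
    A=np.zeros((3,3));b=np.zeros(3)
    for f,p in zip(fs,ps):
        c,d=ray(f,[p]);d=d[0]/np.linalg.norm(d[0]);M=np.eye(3)-np.outer(d,d);A+=M;b+=M@c
    return np.linalg.solve(A,b)
def mask(f,lo,hi):
    return cv2.inRange(cv2.cvtColor(f["color"],cv2.COLOR_RGB2HSV),np.array(lo),np.array(hi))
def crop(f,x,y,w,h,s,name,pts=None):
    im=f["color"][y:y+h,x:x+w,::-1]; im=cv2.resize(im,None,fx=s,fy=s,interpolation=cv2.INTER_CUBIC)
    if pts is not None:
        for q in pts: cv2.circle(im,(int((q[0]-x+.5)*s),int((q[1]-y+.5)*s)),3,(0,0,255),-1)
    cv2.imwrite("pics/"+name,im)
E
python3 - <<'E'
from h import *
t=grab_frame("top");s=grab_frame("side")
a=[]
for x,y in((160,145),(300,100),(360,130)):
    pass
crop(t,165,100,130,160,3.7,"a1.png");crop(t,300,90,160,140,5,"a2.png");crop(s,250,90,200,290,2,"a3.png")
E
```

```text
(no output)
```

View pics/a1.png

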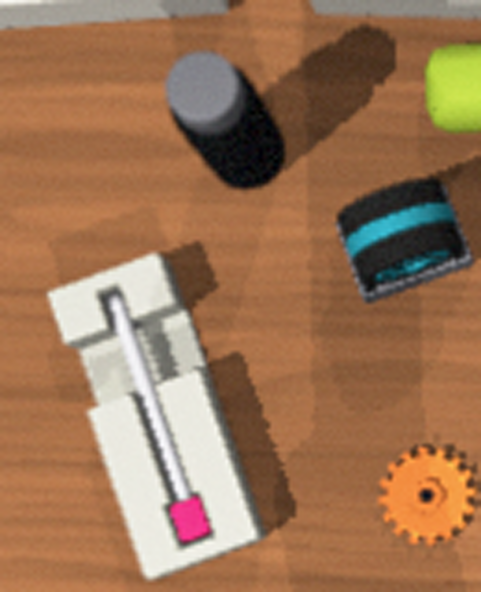

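View pics/a2.png

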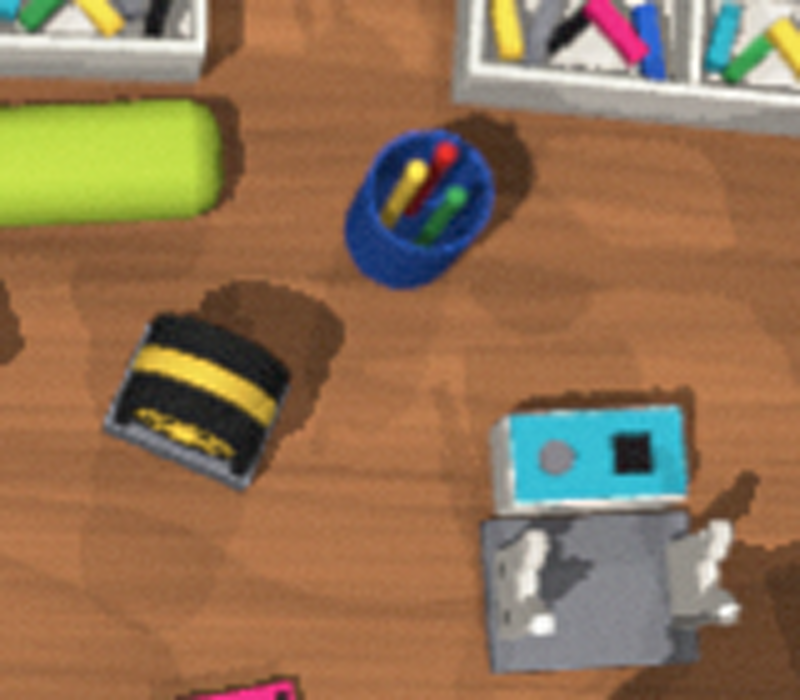

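View pics/a3.png

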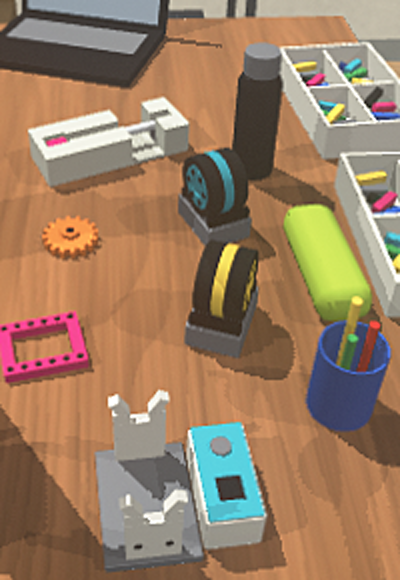

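The close crops confirm the choices: pink-headed axle in the white tray, yellow wheel in its grey dock, white rover with a turquoise hub. Now I'll measure them.

Run:
```python
from h import *
np.set_printoptions(precision=4,suppress=True)
t=grab_frame("top")
m=mask(t,(150,120,100),(179,255,255))[225:260,200:235]
n=cv2.moments(m,True);hp=(200+n['m10']/n['m00'],225+n['m01']/n['m00'])
cr=lambda o,s,P:[(o[0]+x/s-.5,o[1]+y/s-.5) for x,y in P]
H=onz(t,[hp],.044)[0];sh=onz(t,cr((165,100),3.7,[(120,310),(183,490),(112,295)]),.039)
print("head",hp,H,"shaft",sh)
d=sh[0]-H;print("yaw axle",np.arctan2(d[1],d[0]))
# tray outline corners z=.05
T=onz(t,cr((165,100),3.7,[(48,296),(160,253),(262,535),(148,578)]),.05);print("tray",T,T.mean(0))
# wheel
m=mask(t,(20,120,120),(32,255,255))[150:200,315:365]
ys,xs=np.nonzero(m);print(len(xs))
D=onz(t,cr((300,90),5,[(107,425),(245,490)]),.033);print("dock front edge",D,D.mean(0))
Wst=onz(t,cr((300,90),5,[(135,360),(270,408),(205,378)]),.1);print("stripe",Wst, onz(t,cr((300,90),5,[(205,378)]),.117))
# rover
Hb=onz(t,cr((300,90),5,[(511,413),(683,406),(688,500),(515,510)]),.052);print("hub",Hb,Hb.mean(0))
Pl=onz(t,cr((300,90),5,[(492,672),(697,660)]),.012);print("plate near",Pl,Pl.mean(0))
print("flask base/top",onz(t,cr((165,100),3.7,[(203,90)]),.2),"cup",onz(t,cr((300,90),5,[(433,205)]),.1))
```

```text
head (215.84375, 240.07291666666666) [0.4121 0.2569 0.044 ] shaft [[0.5731 0.3203 0.039 ]
 [0.435  0.2643 0.039 ]
 [0.5847 0.3272 0.039 ]]
yaw axle 0.37529881866814885
tray [[0.581  0.3741 0.05  ]
 [0.617  0.2891 0.05  ]
 [0.4023 0.2004 0.05  ]
 [0.3673 0.2856 0.05  ]] [0.4919 0.2873 0.05  ]
200
dock front edge [[ 0.6098 -0.0359  0.033 ]
 [ 0.5741 -0.1167  0.033 ]] [ 0.592  -0.0763  0.033 ]
stripe [[ 0.6359 -0.0484  0.1   ]
 [ 0.6113 -0.1235  0.1   ]
 [ 0.627  -0.0873  0.1   ]] [[ 0.6239 -0.086   0.117 ]]
hub [[ 0.6208 -0.2678  0.052 ]
 [ 0.6281 -0.3684  0.052 ]
 [ 0.5733 -0.3711  0.052 ]
 [ 0.5646 -0.2704  0.052 ]] [ 0.5967 -0.3194  0.052 ]
plate near [[ 0.4736 -0.2658  0.012 ]
 [ 0.4838 -0.3879  0.012 ]] [ 0.4787 -0.3269  0.012 ]
flask base/top [[0.7069 0.2326 0.2   ]] cup [[ 0.7293 -0.2133  0.1   ]]
```

```bash
cat >> h.py <<'E'
def tool(): 
    s=read_state();return s["tcp_pos"],Ro.from_euler("xyz",s["tool_rot"])
def go(p,yaw=None,rot=None):
    P,R=tool(); T=rot if rot is not None else Ro.from_euler("xyz",[np.pi,0,yaw])
    sh=R.inv().apply(np.array(p)-P)*1000; rv=(R.inv()*T).as_rotvec()
    print("shift mm",np.round(sh,1),"turn",np.round(rv,4)); return sh,rv
E
python3 - <<'E'
from h import *
f=grab_frame("wrist");P,R=tool();c=-f["R"].T@f["t"]
print("cam in tool",R.inv().apply(c-P),"axes",R.inv().apply(f["R"]).round(3))
go([.40,-.30,.30],.3);
print(read_state()["time_s"])
E
```

```text
cam in tool [-0.00113684 -0.07319319 -0.12906875] axes [[ 1.     0.     0.002]
 [-0.     0.959 -0.282]
 [-0.002  0.282  0.959]]
shift mm [-271.  -294.8  -44.5] turn [-5.000e-04  4.000e-04 -1.574e+00]
0.35
```

```bash
python3 -m jog '[[-27,-29,-4,0,0,-0.157,88],[-54,-59,-9,0,0,-0.315,88],[-81,-88,-13,0,0,-0.472,88],[-108,-118,-18,0,0,-0.63,88],[-135,-147,-22,0,0,-0.787,88],[-163,-177,-27,0,0,-0.944,88],[-190,-206,-31,0,0,-1.1,88],[-217,-236,-36,0,0,-1.26,88],[-244,-265,-40,0,0,-1.42,88],[-271,-295,-44,0,0,-1.574,88]]'
python3 - <<'E'
from h import *
f=grab_frame("wrist");cv2.imwrite("pics/w1.png",f["color"][:,:,::-1]);print(tool()[0],tool()[1].as_euler("xyz"))
E
```

```text
time_s: 1.6
tcp_pos: [0.4007, -0.2989, 0.3001]
tool_rot: [3.141, -0.0, 0.305]
contact_force: [-0.1, 0.0, 0.4]
width: 0.0883
[ 0.40279094 -0.29557099  0.30069753] [-3.14014576 -0.00370922  0.31152851]
```

View pics/w1.png

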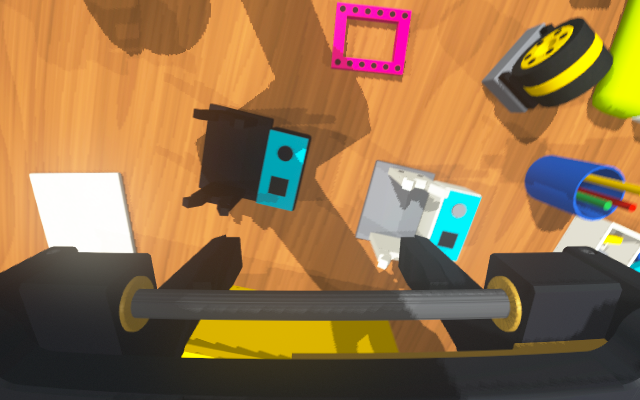

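Run:
```python
from h import *
go([.45,-.07,.26],1.57)
```

```text
shift mm [ 113.9 -200.2   41.4] turn [ 1.1000e-03 -4.1000e-03 -1.2585e+00]
```

```bash
python3 -m jog '[[14,-25,5,0,0,-0.157,88],[28,-50,10,0,0,-0.315,88],[43,-75,15,0,0,-0.472,88],[57,-100,20,0,0,-0.63,88],[71,-125,25,0,0,-0.787,88],[85,-150,30,0,0,-0.944,88],[100,-175,36,0,0,-1.1,88],[114,-200,41,0,0,-1.26,88],[114,-200,41,0,0,-1.26,88],[114,-200,41,0,0,-1.26,88]]'
python3 - <<'E'
from h import *
f=grab_frame("wrist");cv2.imwrite("pics/w2.png",f["color"][:,:,::-1]);print(tool()[0],tool()[1].as_euler("xyz"))
np.savez("w2.npz",**{k:f[k] for k in f})
E
```

```text
time_s: 2.9
tcp_pos: [0.4501, -0.0758, 0.259]
tool_rot: [3.141, 0.001, 1.558]
contact_force: [0.2, -1.0, 0.2]
width: 0.0879
[ 0.45007305 -0.07604264  0.25900773] [3.14124679e+00 5.58089783e-04 1.55784907e+00]
```

View pics/w2.png

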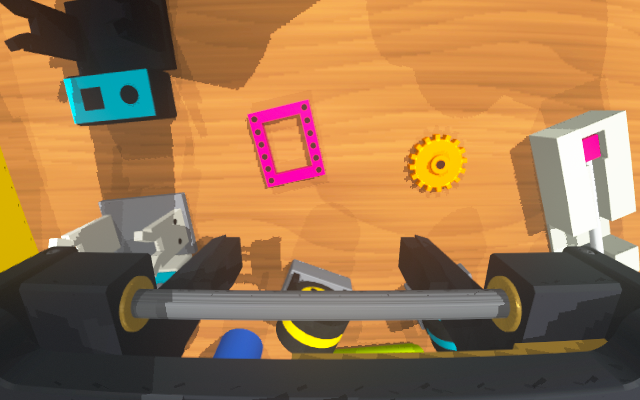

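Run:
```python
from h import *
go([.534,.307,.15],1.961)
```

```text
shift mm [384.2  78.9 108.8] turn [ 2.000e-04  6.000e-04 -4.032e-01]
```

```bash
python3 -m jog '[[55,11,15,0,0,-0.06,88],[110,22,31,0,0,-0.12,88],[165,34,47,0,0,-0.18,88],[220,45,62,0,0,-0.24,88],[275,56,78,0,0,-0.3,88],[330,68,94,0,0,-0.36,88],[384,79,109,0,0,-0.403,88],[384,79,109,0,0,-0.403,88],[384,79,109,0,0,-0.403,88],[384,79,109,0,0,-0.403,88]]'
python3 - <<'E'
from h import *
f=grab_frame("wrist");cv2.imwrite("pics/w3.png",f["color"][:,:,::-1]);
np.savez("w3.npz",**{k:f[k] for k in f})
go([.534,.307,.031],1.961)
E
```

```text
time_s: 4.2
tcp_pos: [0.5336, 0.3062, 0.1504]
tool_rot: [3.141, 0.0, 1.961]
contact_force: [-0.5, 0.1, 0.4]
width: 0.088
shift mm [  0.5   0.5 119.5] turn [ 0.0009  0.0002 -0.0003]
```

View pics/w3.png

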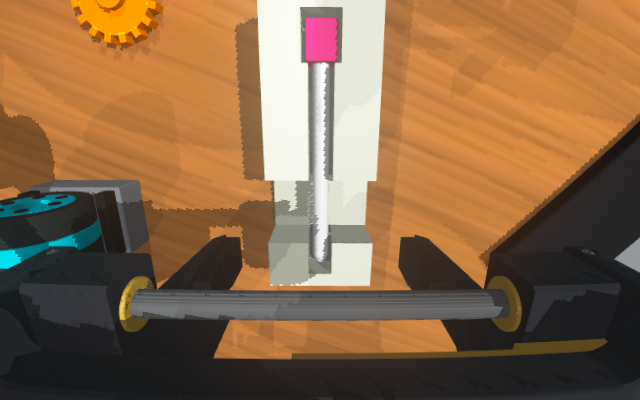

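The wrist picture shows the axle straight down the middle (column about 320): head at (322,40), tip at (320,260), gap between rows 180 and 226.

Run:
```python
from h import *
f=dict(np.load("w3.npz"))
P,R=tool()
for p,z in (((322,40),.044),((321.5,62),.041),((320,255),.036),((320,181),.05),((320,226),.05)):
    X=onz(f,[p],z)[0]; print(p,X.round(4),R.inv().apply(X-P).round(4))
```

```text
(322, 40) [0.4159 0.2609 0.044 ] [ 0.0028 -0.1263  0.1064]
(321.5, 62) [0.4296 0.2662 0.041 ] [ 0.0025 -0.1115  0.1094]
(320, 255) [0.5816 0.3274 0.036 ] [0.0013 0.0522 0.1146]
(320, 181) [0.5138 0.2995 0.05  ] [ 0.0013 -0.021   0.1005]
(320, 226) [0.5498 0.3143 0.05  ] [0.0013 0.0179 0.1005]
```

```bash
python3 -m jog '[[2,4,30,0,0,0,88],[2,4,60,0,0,0,88],[2,4,90,0,0,0,88],[2,4,110,0,0,0,88],[2,4,120,0,0,0,88],[2,4,120,0,0,0,88],[2,4,120,0,0,0,40],[2,4,120,0,0,0,0],[2,4,120,0,0,0,0],[2,4,120,0,0,0,0]]' 50
python3 -m jog '[[0,0,0,0,0,0,0],[0,0,0,0,0,0,0],[0,0,0,0,0,0,0],[0,0,-20,0,0,0,0],[0,0,-40,0,0,0,0],[0,0,-70,0,0,0,0],[0,0,-110,0,0,0,0],[0,0,-150,0,0,0,0],[0,0,-170,0,0,0,0],[0,0,-170,0,0,0,0]]'
python3 - <<'E'
from h import *
f=grab_frame("wrist");cv2.imwrite("pics/w4.png",f["color"][:,:,::-1]);
np.savez("w4.npz",**{k:f[k] for k in f})
g=grab_frame("top");cv2.imwrite("pics/t4.png",g["color"][:,:,::-1])
print(read_state()["width"])
E
```

```text
time_s: 5.5
tcp_pos: [0.5363, 0.3114, 0.0301]
tool_rot: [3.141, -0.0, 1.963]
contact_force: [0.6, -1.1, -0.2]
width: 0.0501
time_s: 6.75
tcp_pos: [0.5372, 0.312, 0.2023]
tool_rot: [3.137, -0.001, 1.963]
contact_force: [-1.3, 0.7, -1.7]
width: 0.0129
0.012527622261811209
```

View pics/w4.png

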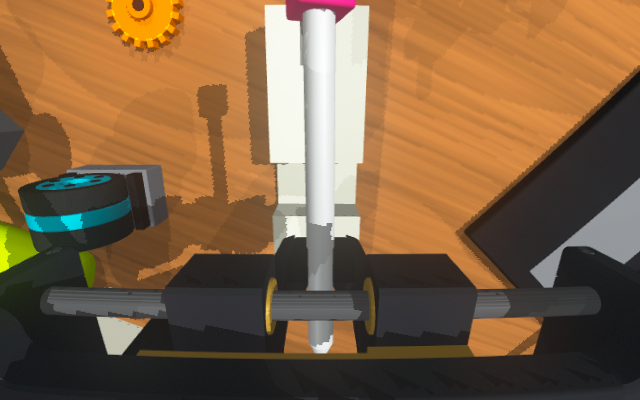

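Run:
```python
from h import *
f=dict(np.load("w4.npz"));P,R=tool()
for tl in (0,.05,.1,.2):
  q=[]
  for a in (-117,-100,-60): # along shaft from grip
    for r in (-7,7): q.append((r/1000,a/1000*np.cos(tl),-.002-a/1000*np.sin(tl)))
  for r in (-12,12):
   for zz in (-12,12): q.append((r/1000,-.117*np.cos(tl)+zz/1000*np.sin(tl)*0,-.002+.117*np.sin(tl)+zz/1000))
  print(tl,proj(f,P+R.apply(q)).round(0).tolist())
crop(f,260,0,120,100,6,"w4c.png")
```

```text
0 [[298.0, -6.0], [334.0, -7.0], [299.0, 40.0], [333.0, 40.0], [301.0, 139.0], [332.0, 139.0], [282.0, -19.0], [289.0, 4.0], [349.0, -20.0], [344.0, 4.0]]
0.05 [[299.0, -1.0], [333.0, -1.0], [300.0, 43.0], [333.0, 43.0], [301.0, 138.0], [332.0, 138.0], [284.0, -12.0], [290.0, 9.0], [348.0, -12.0], [343.0, 9.0]]
0.1 [[300.0, 6.0], [332.0, 5.0], [301.0, 46.0], [332.0, 46.0], [301.0, 138.0], [332.0, 138.0], [286.0, -5.0], [291.0, 15.0], [346.0, -5.0], [342.0, 14.0]]
0.2 [[302.0, 18.0], [331.0, 18.0], [302.0, 54.0], [331.0, 54.0], [302.0, 139.0], [331.0, 139.0], [289.0, 10.0], [293.0, 26.0], [344.0, 10.0], [340.0, 26.0]]
```

View pics/w4c.png

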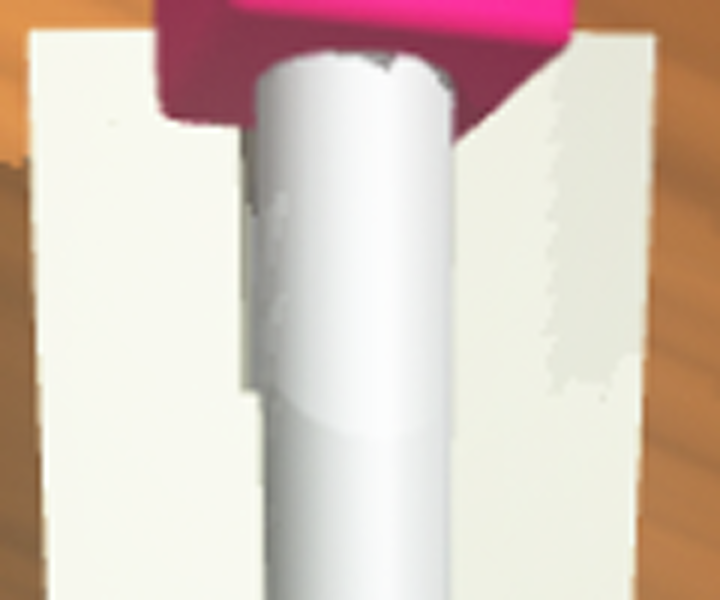

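Run:
```python
from h import *
t=grab_frame("top");s=grab_frame("side")
np.savez("t5.npz",**t);np.savez("s5.npz",**s)
def pink(f,box):
    x0,y0,x1,y1=box;m=mask(f,(150,100,80),(179,255,255))[y0:y1,x0:x1];n,l,st,c=cv2.connectedComponentsWithStats(m)
    for i in range(1,n):
        if st[i,4]>15: print(st[i],c[i]+[x0,y0])
pink(t,(150,150,300,280));print();pink(s,(200,60,400,230));print(tool()[0])
crop(t,150,140,120,120,5,"t5.png");crop(s,230,60,200,150,4,"s5.png")
```

```text
[51 82 10 12 86] [205.43023256 237.40697674]

[ 68  51  14  11 124] [274.23387097 116.23387097]
[0.534851   0.31056468 0.19732548]
```

View pics/s5.png

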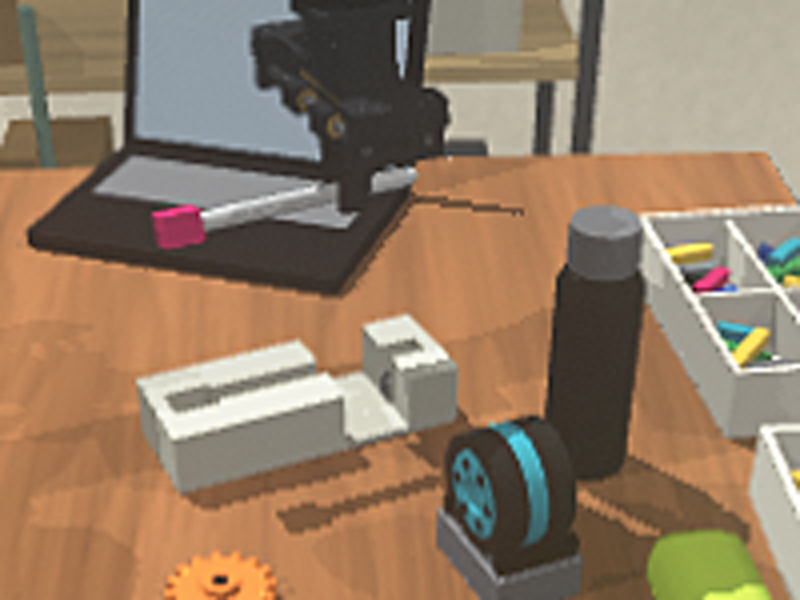

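View pics/t5.png

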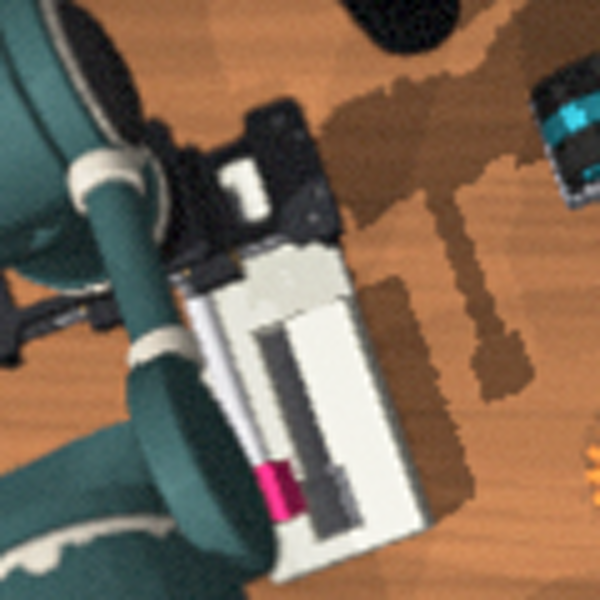

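Run:
```python
from h import *
t=dict(np.load("t5.npz"));s=dict(np.load("s5.npz"));P,R=tool()
h=tri([t,s],[(205.0,237.4),(274,116.4)])
tip_s=(230+414/4,60+176/4)
hs=h; g=P+R.apply([0,0,-.002])
print("head",h,"tcp",P, "in tool",R.inv().apply(h-P))
print("tilt",np.arctan2(g[2]-h[2],np.linalg.norm((g-h)[:2])))
for tl in(0,.05,.1,.15):
  for L in (129,133):
    X=P+R.apply([0,-L/1e3*np.cos(tl),-.002+L/1e3*np.sin(tl)]);T=P+R.apply([0,(185-L)/1e3*np.cos(tl),-.002-(185-L)/1e3*np.sin(tl)]);print(tl,L,proj(s,[X,T]).round(1).tolist(),proj(t,[X,T]).round(1).tolist())
print(tip_s)
```

```text
head [0.41654631 0.25584386 0.19130184] tcp [0.534851   0.31056468 0.19732548] in tool [-0.00535545 -0.13021204  0.00654155]
tilt 0.06147455287336344
0 129 [[273.6, 112.7], [333.1, 100.7]] [[202.1, 237.7], [177.9, 169.2]]
0 133 [[272.2, 113.0], [331.9, 101.0]] [[202.6, 239.2], [178.4, 170.6]]
0.05 129 [[273.8, 114.8], [333.1, 99.8]] [[202.6, 237.7], [177.6, 169.0]]
0.05 133 [[272.5, 115.2], [331.9, 100.1]] [[203.2, 239.2], [178.2, 170.5]]
0.1 129 [[274.2, 116.9], [333.0, 99.0]] [[203.1, 237.5], [177.4, 168.9]]
0.1 133 [[272.8, 117.3], [331.8, 99.3]] [[203.7, 239.0], [177.9, 170.4]]
0.15 129 [[274.6, 118.9], [332.9, 98.1]] [[203.6, 237.3], [177.1, 168.8]]
0.15 133 [[273.3, 119.4], [331.7, 98.5]] [[204.2, 238.8], [177.7, 170.3]]
(333.5, 104.0)
```

Run:
```python
from h import *
go([.50,.0,.28],1.02)
```

```text
shift mm [-273.7 -151.2  -82. ] turn [-0.0035  0.0021  0.9429]
```

```bash
python3 -m jog '[[-15,-8,-15,0,0,0.05,0],[-50,-28,-25,0,0,0.17,0],[-90,-50,-35,0,0,0.31,0],[-130,-72,-45,0,0,0.45,0],[-170,-94,-55,0,0,0.58,0],[-210,-116,-65,0,0,0.72,0],[-245,-136,-75,0,0,0.84,0],[-265,-147,-80,0,0,0.91,0],[-274,-151,-82,0,0,0.943,0],[-274,-151,-82,0,0,0.943,0]]'
python3 - <<'E'
from h import *
print(tool()[0]);go([.525,-.353,.20],.075)
f=grab_frame("wrist");cv2.imwrite("pics/w6.png",f["color"][:,:,::-1])
E
```

```text
time_s: 8.2
tcp_pos: [0.5012, -0.0002, 0.2818]
tool_rot: [-3.142, -0.0, 1.019]
contact_force: [0.6, -0.0, -1.0]
width: 0.0121
[ 5.01171367e-01 -2.34635117e-04  2.81840058e-01]
shift mm [-287.8  205.4   81.8] turn [-2.000e-04 -2.000e-04  9.435e-01]
```

View pics/w6.png

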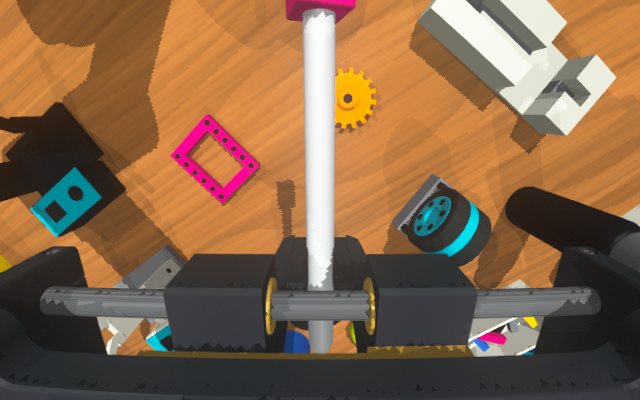

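Grip is stable: the head is still at the top at (320,8). On to the hover above the rover.

```bash
python3 -m jog '[[-15,10,4,0,0,0.05,0],[-50,36,14,0,0,0.17,0],[-90,64,26,0,0,0.31,0],[-130,93,37,0,0,0.45,0],[-175,125,50,0,0,0.58,0],[-215,153,61,0,0,0.72,0],[-255,182,72,0,0,0.84,0],[-280,200,79,0,0,0.91,0],[-288,205,82,0,0,0.943,0],[-288,205,82,0,0,0.943,0]]'
python3 - <<'E'
from h import *
f=grab_frame("wrist");cv2.imwrite("pics/w7.png",f["color"][:,:,::-1]);np.savez("w7.npz",**f)
t=grab_frame("top");s=grab_frame("side");crop(t,370,140,130,110,6,"t7.png");crop(s,220,200,220,190,3.5,"s7.png")
print(tool()[0])
E
```

```text
time_s: 9.5
tcp_pos: [0.5248, -0.3522, 0.1987]
tool_rot: [-3.14, 0.001, 0.077]
contact_force: [-0.4, 0.0, -1.8]
width: 0.0126
[ 0.52547723 -0.35121346  0.19997961]
```

View pics/w7.png

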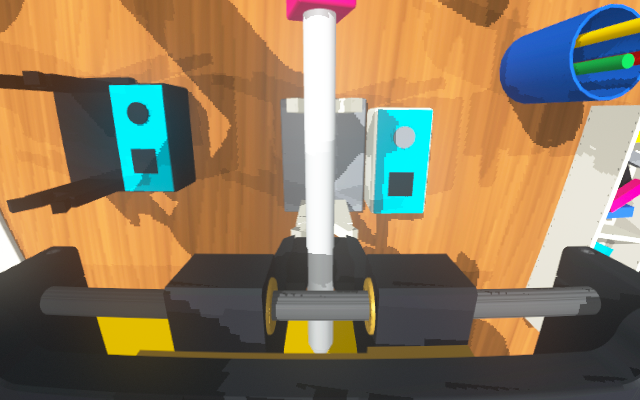

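View pics/s7.png

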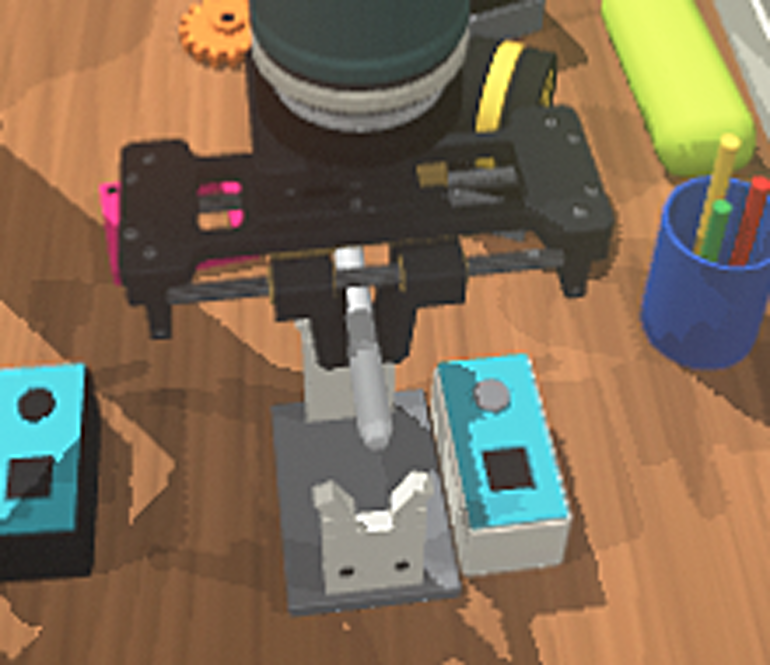

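View pics/t7.png

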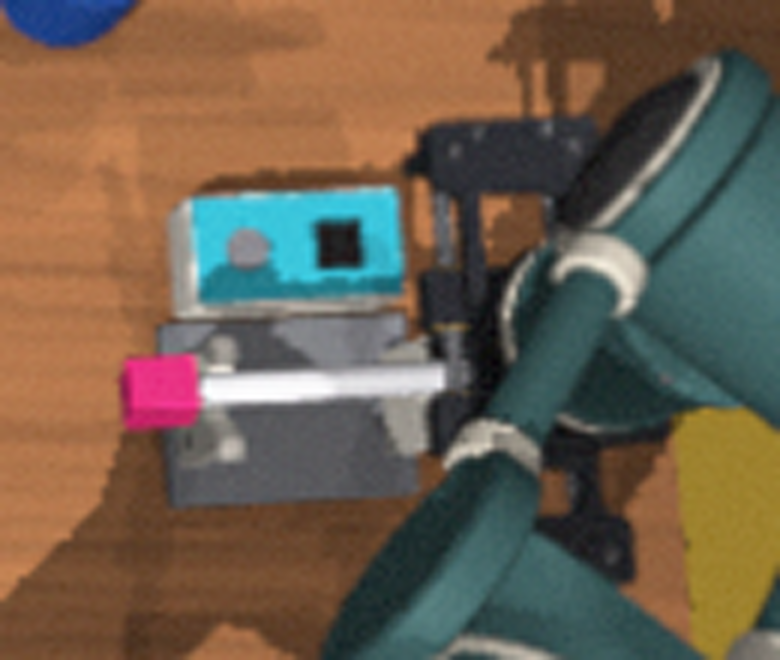

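The shaft is over the slots. In the wrist view the hub corners are near (376,106), (433,110), (430,213) and (371,212). I'll refine the rover pose from these.

Run:
```python
from h import *
f=dict(np.load("w7.npz"))
crop(f,260,80,190,160,4,"w7c.png")
```

```text
(no output)
```

View pics/w7c.png

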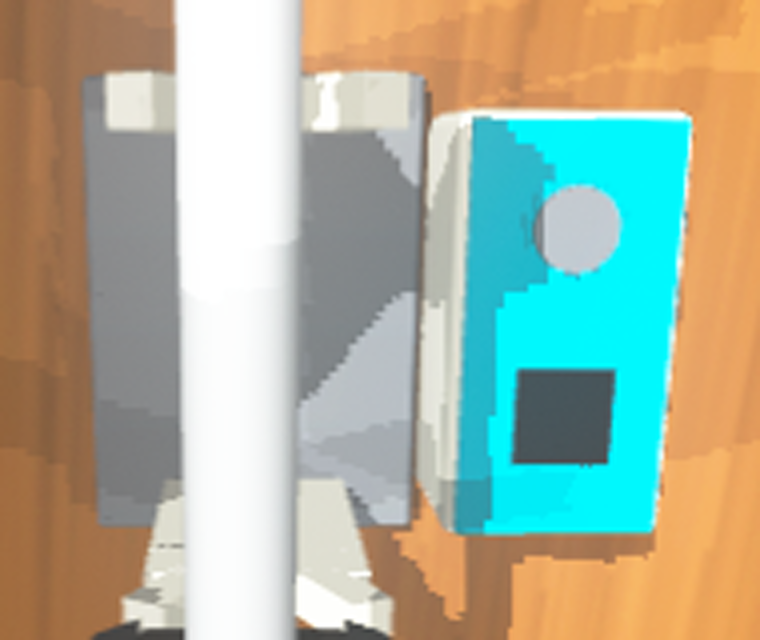

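Run:
```python
from h import *
f=dict(np.load("w7.npz"));C=lambda P:[(260+x/4-.5,80+y/4-.5) for x,y in P]
h=onz(f,C([(472,117),(690,117),(655,532),(455,532)]),.052);print(h.round(4),h.mean(0))
p=onz(f,C([(98,524),(408,524),(424,78),(83,78)]),.012);print(p.round(4),p.mean(0))
k=onz(f,C([(105,100),(410,100),(123,605),(392,605)]),.107);print(k.round(4),k.mean(0), k[:2].mean(0),k[2:].mean(0))
print(onz(f,C([(105,72),(105,130)]),.107).round(4))
```

```text
[[ 0.5711 -0.2678  0.052 ]
 [ 0.6212 -0.2635  0.052 ]
 [ 0.6302 -0.3634  0.052 ]
 [ 0.5796 -0.3672  0.052 ]] [ 0.60051781 -0.31548491  0.052     ]
[[ 0.486  -0.3855  0.012 ]
 [ 0.5746 -0.3787  0.012 ]
 [ 0.5649 -0.2576  0.012 ]
 [ 0.4768 -0.2643  0.012 ]] [ 0.52556622 -0.32150864  0.012     ]
[[ 0.4939 -0.2722  0.107 ]
 [ 0.5492 -0.268   0.107 ]
 [ 0.5019 -0.3704  0.107 ]
 [ 0.5568 -0.3662  0.107 ]] [ 0.52544617 -0.3191928   0.107     ] [ 0.52151843 -0.27007438  0.107     ] [ 0.52937391 -0.36831122  0.107     ]
[[ 0.4936 -0.2673  0.107 ]
 [ 0.4941 -0.2775  0.107 ]]
```

```bash
python3 -m jog '[[0,0,20,0.03,0,0,0],[0,0,45,0.06,0,0,0],[0,0,70,0.06,0,0,0],[0,0,90,0.06,0,0,0],[0,0,104,0.06,0,0,0],[0,0,112,0.06,0,0,0],[0,0,117,0.06,0,0,0],[0,0,120,0.06,0,0,0],[0,0,120,0.06,0,0,0],[0,0,120,0.06,0,0,0]]'
python3 - <<'E'
from h import *
t=grab_frame("top");s=grab_frame("side");crop(t,370,140,130,110,6,"t8.png");crop(s,220,200,220,190,3.5,"s8.png")
print(read_state())
E
```

```text
time_s: 10.9
tcp_pos: [0.5261, -0.3524, 0.0854]
tool_rot: [-3.082, -0.001, 0.078]
contact_force: [-8.1, 8.4, 24.0]
width: 0.0128
{'time_s': 11.0, 'joint_positions': array([-0.65265928,  0.35825431,  1.81741775,  0.05383371,  1.00525191,
       -0.76004073]), 'joint_vel': array([-0.00039009, -0.00047879, -0.00090279,  0.00057611, -0.00091487,
       -0.00032711]), 'joint_efforts': array([-1.62676871e+00, -3.62289369e+01, -2.64258134e+01, -3.21929371e-01,
       -3.51163901e+00, -2.76234403e-02]), 'tcp_pos': array([ 0.52613536, -0.35235548,  0.08546775]), 'tool_rot': array([-3.08194636e+00, -1.53034771e-03,  7.75886827e-02]), 'contact_force': array([-7.25339633,  9.12118008, 24.85572769]), 'wrist_torque': array([1.10203386, 1.14639704, 0.09529808]), 'width': 0.012387219487762748}
```

View pics/s8.png

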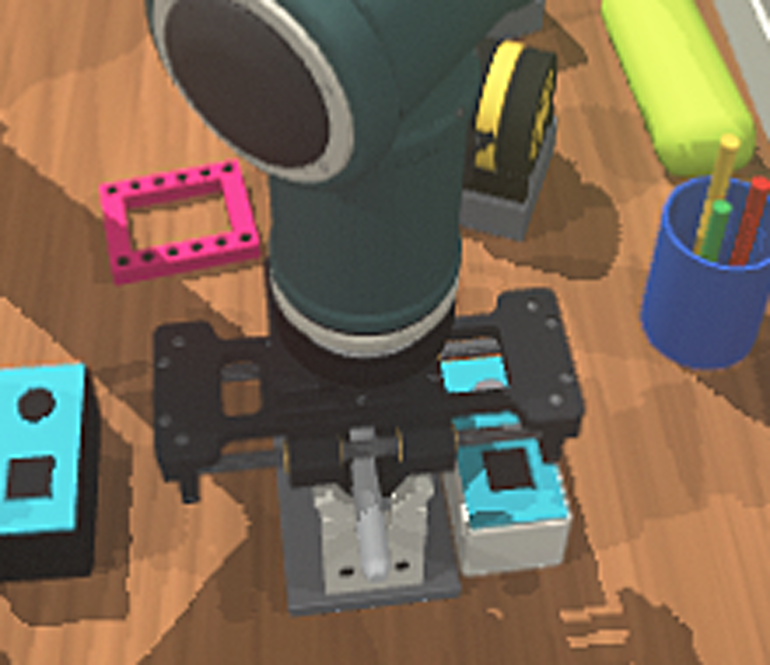

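View pics/t8.png

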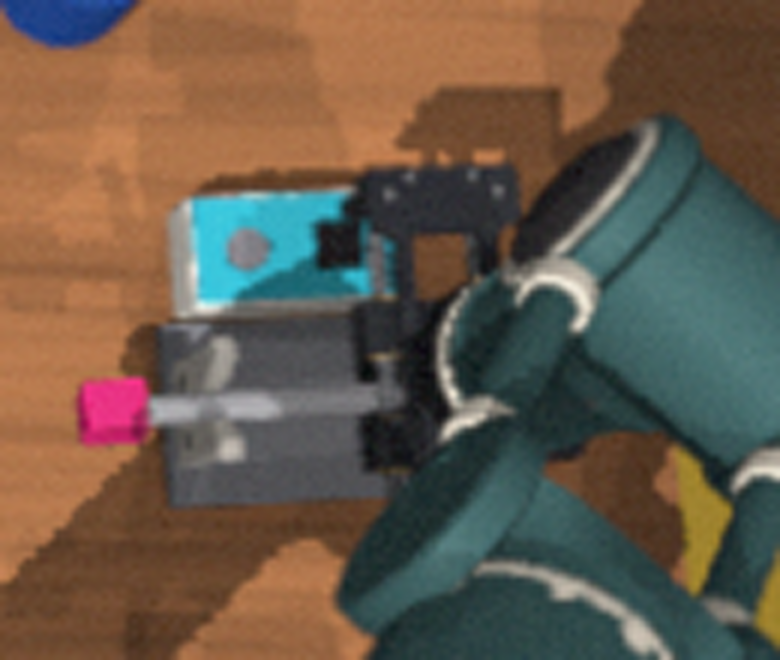

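```bash
python3 -m jog '[[0,0,-3,0,0,0,0],[0,0,-5,0,0,0,0],[0,0,-5,0,0,0,5],[0,0,-5,0,0,0,20],[0,0,-5,0,0,0,30],[0,0,-5,0,0,0,40],[0,0,-5,0,0,0,40],[0,0,-5,0,0,0,40],[0,0,-5,0,0,0,40],[0,0,-5,0,0,0,40]]'
python3 -m jog '[[0,0,-5,0,0,0,40],[0,0,-20,0,0,0,40],[0,0,-50,0,0,0,40],[0,0,-90,0,0,0,40],[0,0,-120,0,0,0,50],[0,0,-120,0,0,0,60],[0,0,-120,0,0,0,60],[0,0,-120,0,0,0,60],[0,0,-120,0,0,0,60],[0,0,-120,0,0,0,60]]'
python3 - <<'E'
from h import *
t=grab_frame("top");s=grab_frame("side");crop(t,370,140,130,110,6,"t9.png");crop(s,220,200,220,190,3.5,"s9.png")
f=grab_frame("wrist");cv2.imwrite("pics/w9.png",f["color"][:,:,::-1]);np.savez("w9.npz",**f)
print(tool()[0])
E
```

```text
time_s: 12.25
tcp_pos: [0.5253, -0.3527, 0.0847]
tool_rot: [-3.082, -0.0, 0.077]
contact_force: [-0.1, 0.5, -0.4]
width: 0.04
time_s: 13.5
tcp_pos: [0.5255, -0.3596, 0.2035]
tool_rot: [-3.081, 0.001, 0.077]
contact_force: [-0.6, 0.0, -0.7]
width: 0.0598
[ 0.52577989 -0.35982182  0.20416994]
```

View pics/s9.png

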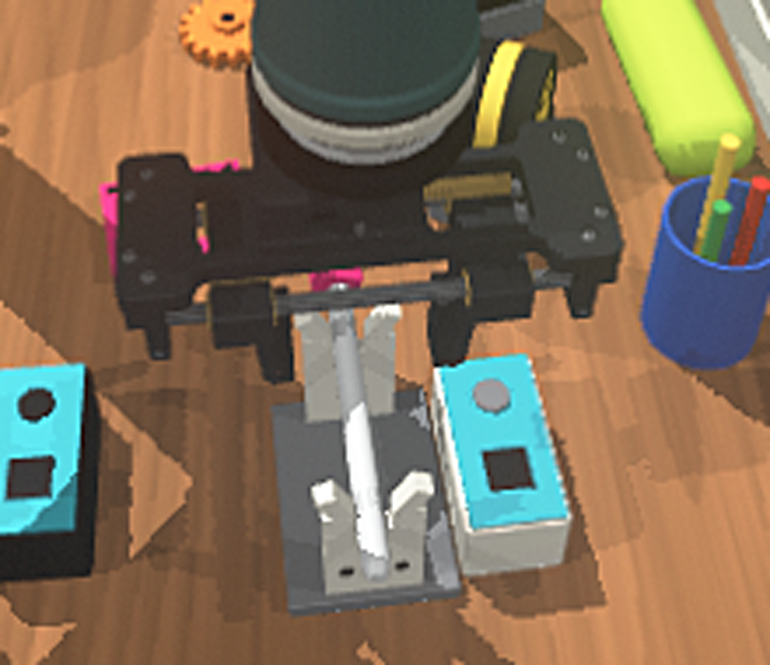

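View pics/w9.png

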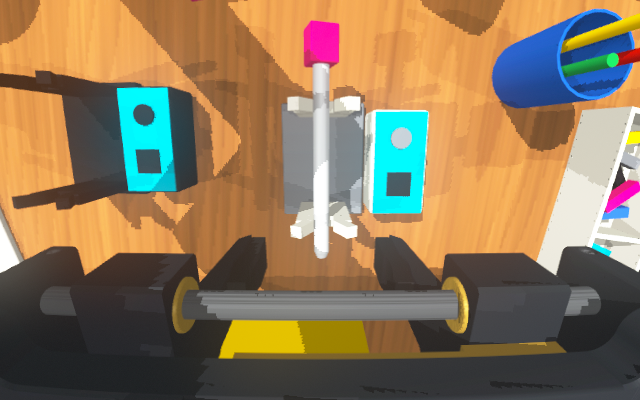

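View pics/t9.png

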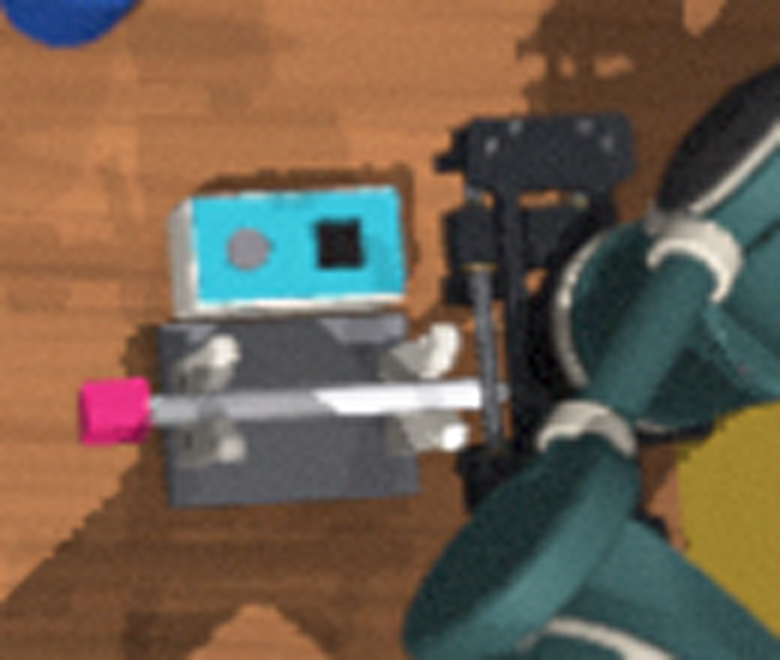

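Axle rests in both forks and is free of the gripper. In the wrist view the head is at (322,43) and the tip at (320,255). I'll measure the head for the regrasp, and measure the wheel.

Run:
```python
from h import *
np.set_printoptions(precision=4,suppress=True)
f=dict(np.load("w9.npz"));t=grab_frame("top");s=grab_frame("side");np.savez("t9.npz",**t);np.savez("s9.npz",**s)
crop(f,280,0,90,80,8,"w9c.png");crop(s,340,195,60,80,8,"wh_s.png");crop(t,315,145,50,50,12,"wh_t.png")
C=lambda P:[(370+x/6-.5,140+y/6-.5) for x,y in P]
print(onz(t,C([(112,410)]),.092), onz(f,[(322,43)],.092),onz(f,[(320,68)],.087),onz(f,[(320,250)],.086))
```

```text
[[ 0.5129 -0.2221  0.092 ]] [[ 0.517  -0.2236  0.092 ]] [[ 0.5168 -0.2412  0.087 ]] [[ 0.5288 -0.3979  0.086 ]]
```

View pics/w9c.png

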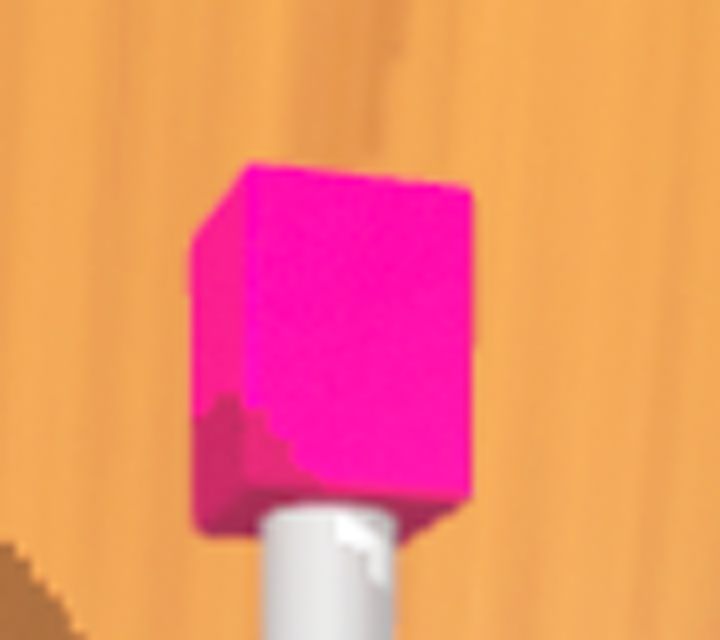

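View pics/wh_s.png

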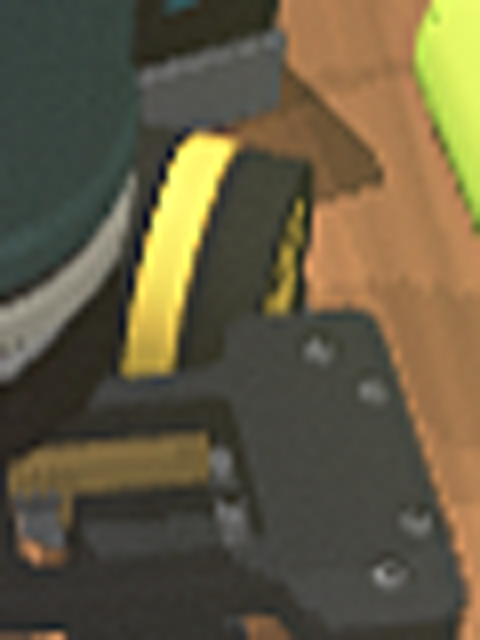

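View pics/wh_t.png

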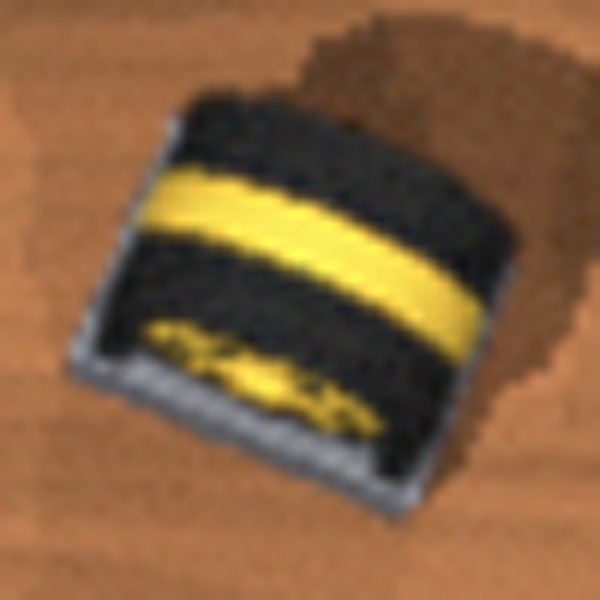

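```bash
cat >> h.py <<'E'
def wheelpts(c,phi,r=.042,xs=(-.028,0,.028)):
    a=np.linspace(0,2*np.pi,60);u=np.array([np.cos(phi),np.sin(phi),0]);v=np.array([-np.sin(phi),np.cos(phi),0])
    return np.vstack([c+x*u+r*(np.cos(a)[:,None]*v+np.sin(a)[:,None]*np.array([0,0,1])) for x in xs])
E
python3 - <<'E'
from h import *
np.set_printoptions(precision=4,suppress=True)
t=dict(np.load("t9.npz"));s=dict(np.load("s9.npz"));s["color"]=cv2.imread("pics/side0.png")[:,:,::-1]
C=lambda P:[(315+x/12-.5,145+y/12-.5) for x,y in P]
for P in ([(75,350),(178,125)],[(410,510),(520,260)],[(72,360),(405,515)]):
    e=onz(t,C(P),.033);d=e[1]-e[0];print(e,np.arctan2(d[1],d[0]))
print("stripe top",onz(t,C([(312,248)]),.117))
crop(s,330,190,60,80,8,"wh_s0.png")
E
```

```text
[[ 0.6123 -0.0354  0.033 ]
 [ 0.6683 -0.059   0.033 ]] -0.3995452111785856
[[ 0.5756 -0.1172  0.033 ]
 [ 0.6376 -0.1429  0.033 ]] -0.3930427976504062
[[ 0.6098 -0.0347  0.033 ]
 [ 0.5744 -0.116   0.033 ]] -1.9816991181345254
stripe top [[ 0.6237 -0.086   0.117 ]]
```

View pics/wh_s0.png

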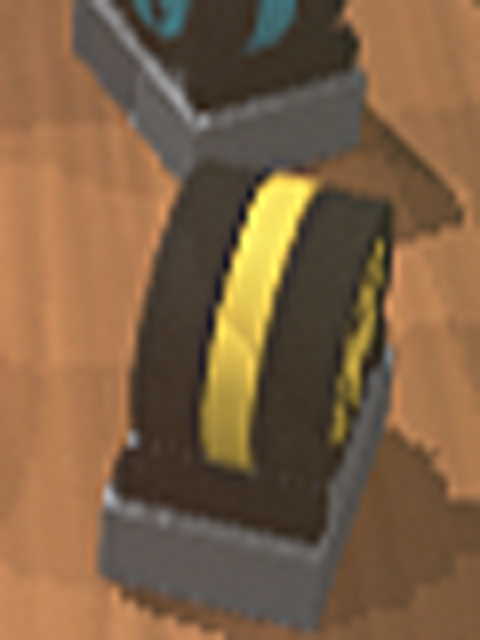

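Run:
```python
from h import *
t=dict(np.load("t9.npz"));s=dict(np.load("s9.npz"));s["color"]=cv2.imread("pics/side0.png")[:,:,::-1]
c=np.array([.624,-.0875,.075]);w=wheelpts(c,-.40)
crop(s,330,190,60,80,7,"o_s.png",proj(s,w));crop(t,315,145,50,50,11,"o_t.png",proj(t,w))
a=cv2.imread("pics/o_s.png");b=cv2.imread("pics/o_t.png");b=cv2.resize(b,(370,370))
o=np.zeros((560,800,3),np.uint8);o[:560,:420]=a;o[:370,425:795]=b;cv2.imwrite("pics/o.png",o)
```

```text
(no output)
```

View pics/o.png

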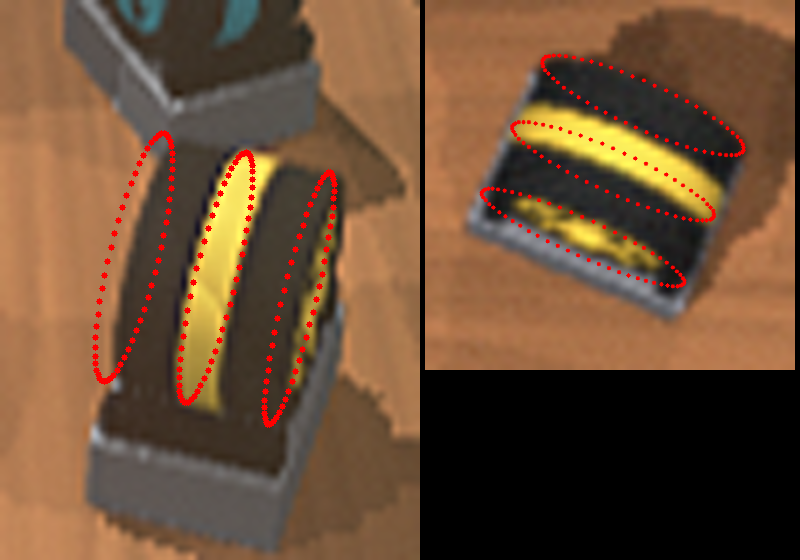

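Run:
```python
from h import *
t=dict(np.load("t9.npz"));s=dict(np.load("s9.npz"));s["color"]=cv2.imread("pics/side0.png")[:,:,::-1]
c=np.array([.6283,-.0915,.075]);w=wheelpts(c,-.40,xs=(-.006,.006,))
w=np.vstack([w,wheelpts(c,-.4,.012,(-.028,.028))])
crop(s,330,190,60,80,7,"o_s.png",proj(s,w));crop(t,315,145,50,50,11,"o_t.png",proj(t,w))
a=cv2.imread("pics/o_s.png");b=cv2.imread("pics/o_t.png");b=cv2.resize(b,(370,370))
o=np.zeros((560,800,3),np.uint8);o[:560,:420]=a;o[:370,425:795]=b;cv2.imwrite("pics/o2.png",o)
```

```text
(no output)
```

View pics/o2.png

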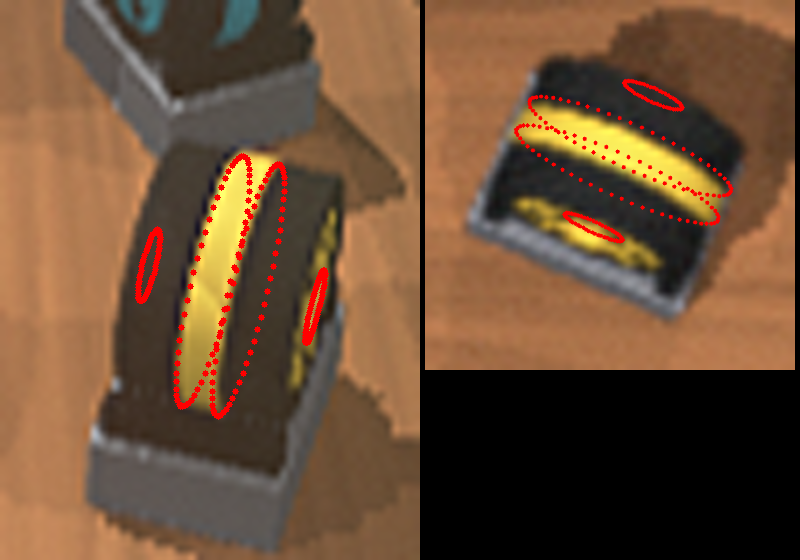

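Run:
```python
from h import *
go([.5155,-.223,.20],.076)
```

```text
shift mm [   0.2 -136.8   12.7] turn [-0.06   0.     0.001]
```

```bash
python3 -m jog '[[0,-25,2,-0.02,0,0,60],[0,-55,5,-0.04,0,0,60],[0,-85,8,-0.06,0,0,60],[0,-112,10,-0.06,0,0,60],[0,-130,12,-0.06,0,0,60],[0,-137,13,-0.06,0,0,60],[0,-137,13,-0.06,0,0,60],[0,-137,13,-0.06,0,0,60],[0,-137,13,-0.06,0,0,60],[0,-137,13,-0.06,0,0,60]]'
python3 - <<'E'
from h import *
go([.5155,-.223,.078],.076)
f=grab_frame("wrist");cv2.imwrite("pics/w10.png",f["color"][:,:,::-1])
t=grab_frame("top");crop(t,370,140,130,110,6,"t10.png")
E
```

```text
time_s: 15.0
tcp_pos: [0.5153, -0.2232, 0.1997]
tool_rot: [3.142, 0.0, 0.076]
contact_force: [-0.8, 0.8, -0.4]
width: 0.0601
shift mm [  0.2  -0.2 121.7] turn [0.0001 0.0001 0.0004]
```

View pics/t10.png

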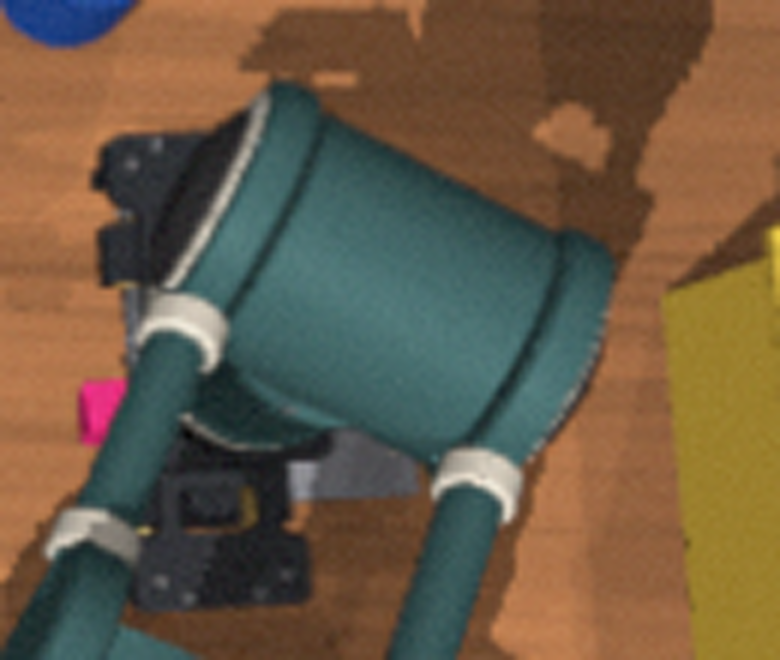

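```bash
python3 -m jog '[[0,0,30,0,0,0,60],[0,0,65,0,0,0,60],[0,0,95,0,0,0,60],[0,0,112,0,0,0,60],[0,0,121,0,0,0,60],[0,0,121,0,0,0,60],[0,0,121,0,0,0,30],[0,0,121,0,0,0,10],[0,0,121,0,0,0,0],[0,0,121,0,0,0,0]]' 60
python3 - <<'E'
from h import *
s=grab_frame("side");crop(s,220,200,220,190,3.5,"s11.png");print(read_state()["width"])
E
```

```text
time_s: 16.35
tcp_pos: [0.5157, -0.2229, 0.0792]
tool_rot: [3.141, -0.001, 0.077]
contact_force: [0.4, 1.4, 1.8]
width: 0.0259
0.02610308631052896
```

View pics/s11.png

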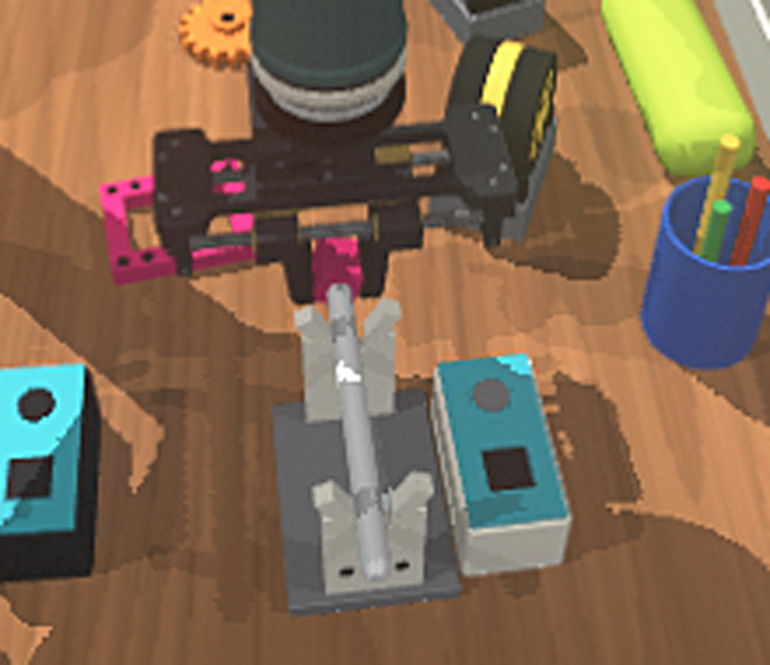

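```bash
python3 -m jog '[[0,0,0,0,0,0,0],[0,0,0,0,0,0,0],[0,0,-8,0,0,0,0],[0,0,-25,0,0,0,0],[0,0,-50,0,0,0,0],[0,0,-75,0,0,0,0],[0,0,-90,0,0,0,0],[0,0,-95,0,0,0,0],[0,0,-95,0,0,0,0],[0,0,-95,0,0,0,0]]'
python3 - <<'E'
from h import *
s=grab_frame("side");crop(s,220,200,220,190,3.5,"s12.png");f=grab_frame("wrist");cv2.imwrite("pics/w12.png",f["color"][:,:,::-1]);print(read_state()["width"],tool()[0])
E
```

```text
time_s: 17.65
tcp_pos: [0.5145, -0.2224, 0.1725]
tool_rot: [-3.14, 0.002, 0.077]
contact_force: [-0.2, 0.6, -1.1]
width: 0.0239
0.023635448538414598 [ 0.5146303  -0.22246691  0.17258309]
```

View pics/s12.png

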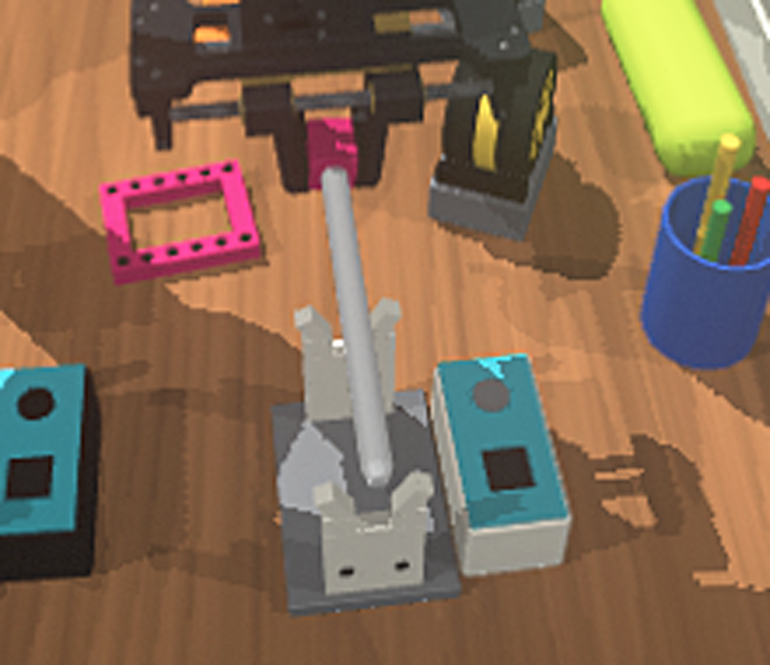

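View pics/w12.png

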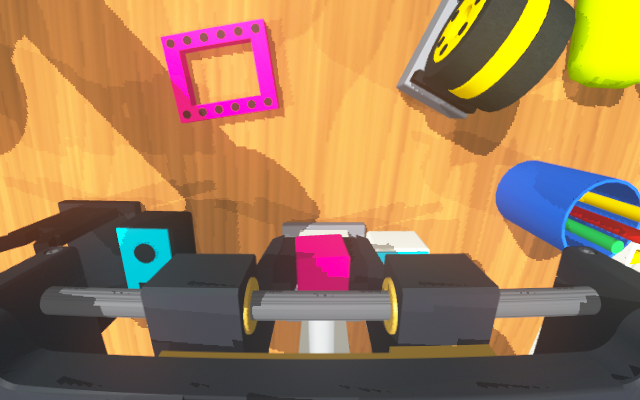

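Run:
```python
from h import *
np.set_printoptions(precision=1,suppress=True)
s=grab_frame("side");f=grab_frame("wrist");P,R=tool();crop(s,300,260,50,90,6,"s13.png")
g=P+R.apply([0,0,-.002])
for tl in (0,.05,.1):
  q=[g+R.apply([0,.185*np.cos(tl),.185*np.sin(tl)]),g+R.apply([0,.015*np.cos(tl),.015*np.sin(tl)])]
  print(tl,proj(s,q))
c=np.array([.6283,-.0915,.075]);w=np.vstack([wheelpts(c,-.4,.042,(-.006,.006)),wheelpts(c,-.4,.012,(-.028,)),wheelpts(c,-.4,.042,(-.028,))])
crop(f,380,0,220,150,3.5,"w13.png",proj(f,w))
```

```text
0 [[326.1 332.7]
 [314.1 248.4]]
0.05 [[326.  335.9]
 [314.2 248.7]]
0.1 [[325.9 338.8]
 [314.2 249. ]]
```

View pics/s13.png

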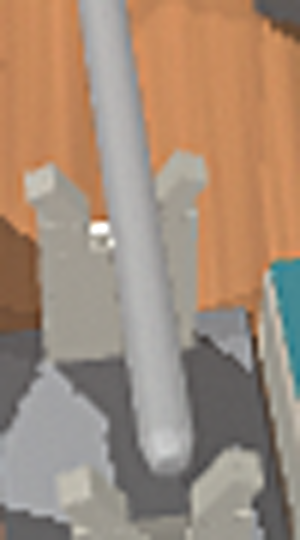

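View pics/w13.png

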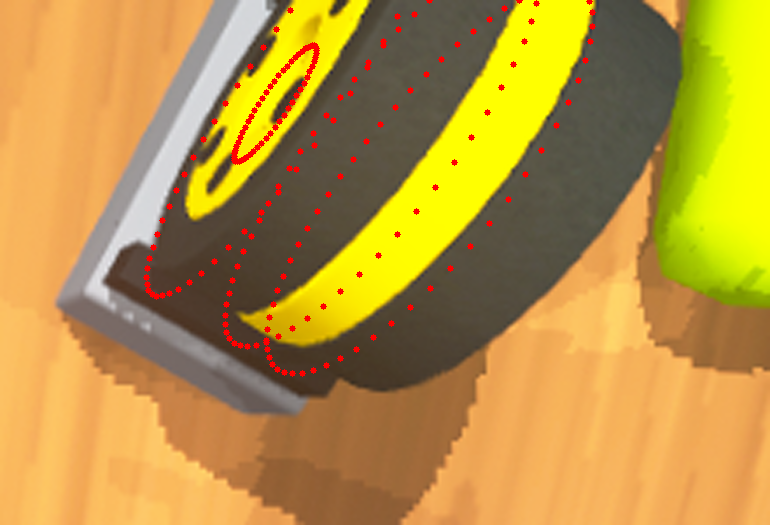

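Run:
```python
from h import *
rot=Ro.from_euler("xyz",[np.pi,0,1.171])*Ro.from_rotvec([-.05,0,0])
go([.4134,.0003,.20],rot=rot)
```

```text
shift mm [ -84.1 -230.   -26.8] turn [-0.0463  0.0281 -1.0937]
```

```bash
python3 -m jog '[[-5,-12,-10,0,0,-0.05,0],[-15,-40,-20,-0.01,0,-0.18,0],[-26,-72,-27,-0.01,0.01,-0.34,0],[-38,-104,-27,-0.02,0.01,-0.5,0],[-50,-137,-27,-0.03,0.02,-0.66,0],[-61,-168,-27,-0.03,0.02,-0.81,0],[-72,-198,-27,-0.04,0.02,-0.95,0],[-80,-220,-27,-0.045,0.03,-1.05,0],[-84,-230,-27,-0.046,0.028,-1.094,0],[-84,-230,-27,-0.046,0.028,-1.094,0]]'
python3 - <<'E'
from h import *
rot=Ro.from_euler("xyz",[np.pi,0,1.171])*Ro.from_rotvec([-.05,0,0])
go([.4134,.0003,.074],rot=rot)
t=grab_frame("top");crop(t,280,140,130,100,6,"t14.png")
E
```

```text
time_s: 19.1
tcp_pos: [0.4137, 0.0005, 0.2011]
tool_rot: [3.09, 0.0, 1.172]
contact_force: [0.6, -2.3, -1.1]
width: 0.0234
shift mm [ -0.3  -6.7 126.9] turn [ 0.0019 -0.      0.0014]
```

View pics/t14.png

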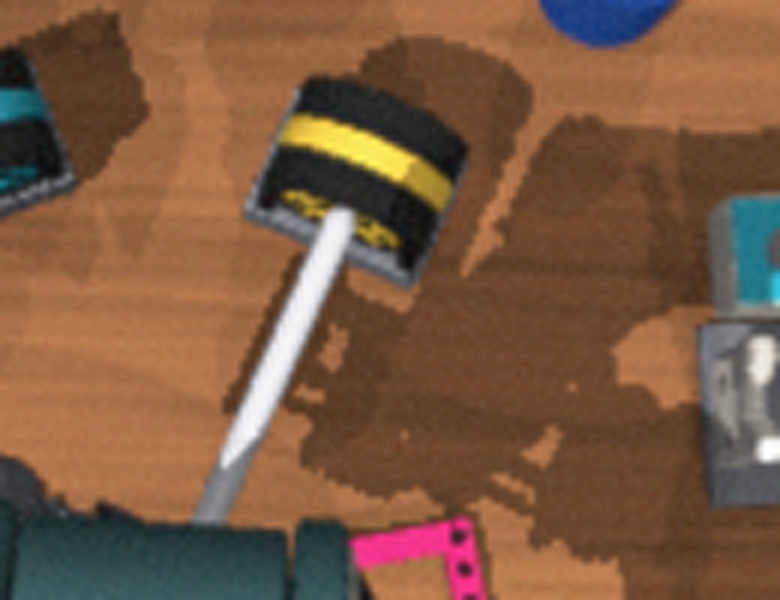

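```bash
python3 -m jog '[[0,-1,15,0,0,0,0],[0,-2,40,0,0,0,0],[0,-3,65,0,0,0,0],[0,-5,90,0,0,0,0],[0,-6,110,0,0,0,0],[0,-6,120,0,0,0,0],[0,-7,125,0,0,0,0],[0,-7,125,0,0,0,0],[0,-7,125,0,0,0,0],[0,-7,125,0,0,0,0]]'
python3 - <<'E'
from h import *
np.set_printoptions(precision=2,suppress=True)
t=grab_frame("top");s=grab_frame("side");np.savez("t15.npz",**t);np.savez("s15.npz",**s)
crop(t,290,140,90,90,8,"t15.png");crop(s,260,170,140,110,5.5,"s15.png")
P,R=tool();print(P,R.as_euler("xyz"))
E
```

```text
time_s: 20.4
tcp_pos: [0.4139, 0.0003, 0.0763]
tool_rot: [3.089, -0.001, 1.171]
contact_force: [1.0, -0.3, -1.7]
width: 0.0236
[0.41 0.   0.08] [ 3.09 -0.    1.17]
```

View pics/t15.png

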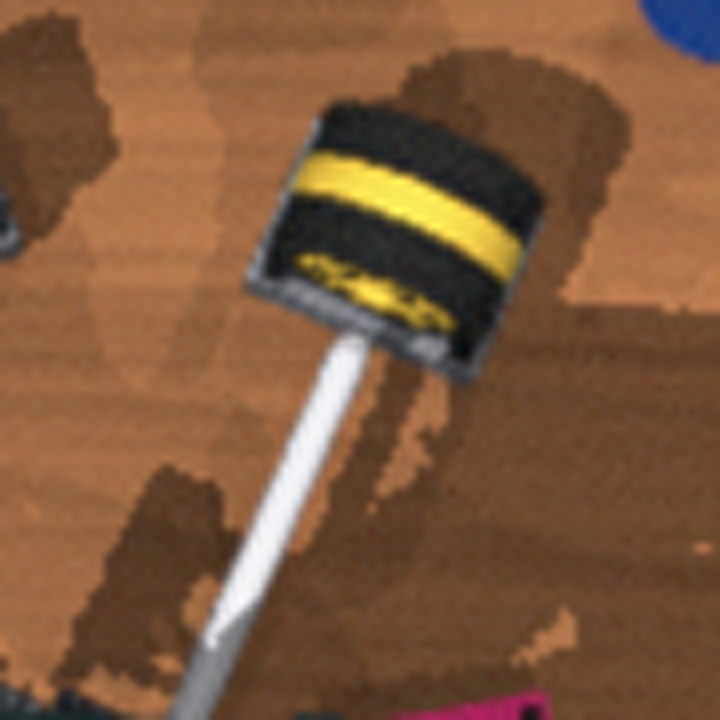

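View pics/s15.png

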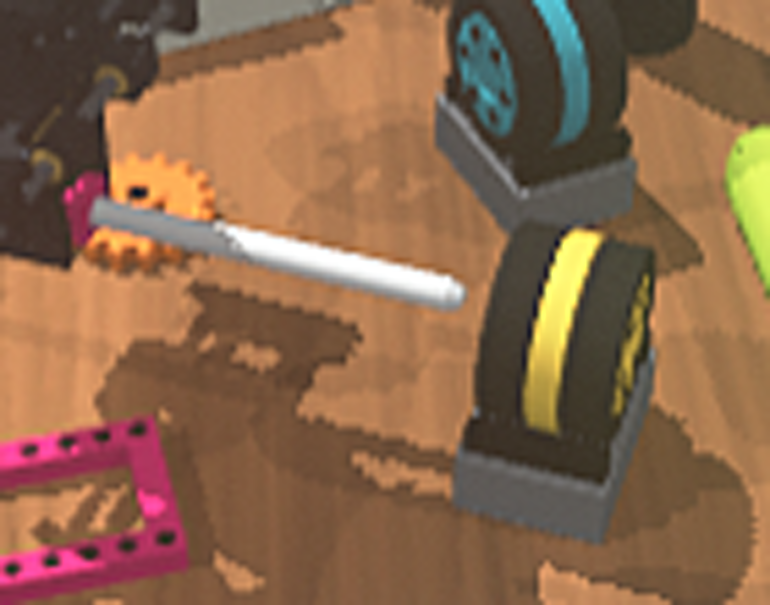

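Run:
```python
from h import *
np.set_printoptions(precision=4,suppress=True)
t=dict(np.load("t15.npz"));s=dict(np.load("s15.npz"))
tip=tri([t,s],[(333.1,182),(342.6,222.4)]);b=tri([t,s],[(316.6,219.6),(300.3,212.2)])
d=tip-b;print(tip,b,"yaw",np.arctan2(d[1],d[0]),"slope",d[2]/np.linalg.norm(d[:2]))
P,R=tool();print("from tcp",tip-P,np.linalg.norm(tip-P))
c=np.array([.6283,-.0915,.075])
for cc in (c,c-.028*np.array([.921,-.389,0])):print(proj(s,cc),proj(t,cc))
for tl in (-.03,0,.03):
  u=np.array([np.cos(.4),-np.sin(.4),tl]);print(tl,proj(s,P+[0,0,.002]+.185*u),proj(s,P+[0,0,.002]+.015*u))
```

```text
[ 0.5832 -0.0689  0.0806] [ 0.4812 -0.0252  0.0773] yaw -0.40487852382757 slope 0.029717055937340222
from tcp [ 0.1695 -0.0693  0.0045] 0.18317123174633318
[[362.579  230.3517]] [[341.3193 166.2583]]
[[350.8251 227.432 ]] [[337.2744 175.1899]]
-0.03 [[342.4827 225.8339]] [[276.2626 207.7592]]
0 [[342.5587 224.0792]] [[276.2471 207.6186]]
0.03 [[342.6353 222.3095]] [[276.2315 207.478 ]]
```

```bash
python3 -m jog '[[-2,0,3,0,0,0,0],[-2,2,5,0,0,0,0],[-2,8,5.4,0,0,0,0],[-2,16,5.8,0,0,0,0],[-2,25,6.2,0,0,0,0],[-2,34,6.7,0,0,0,0],[-2,43,7.1,0,0,0,0],[-2,50,7.5,0,0,0,0],[-2,50,7.5,0,0,0,0],[-2,50,7.5,0,0,0,0]]'
python3 - <<'E'
from h import *
t=grab_frame("top");s=grab_frame("side")
crop(t,290,140,90,90,6,"t16.png");crop(s,260,170,140,110,5.5,"s16.png")
print(tool()[0])
E
```

```text
time_s: 21.75
tcp_pos: [0.4585, -0.021, 0.0704]
tool_rot: [3.091, 0.0, 1.171]
contact_force: [-0.1, -0.8, -1.4]
width: 0.0236
[ 0.45843109 -0.02096566  0.07044262]
```

View pics/t16.png

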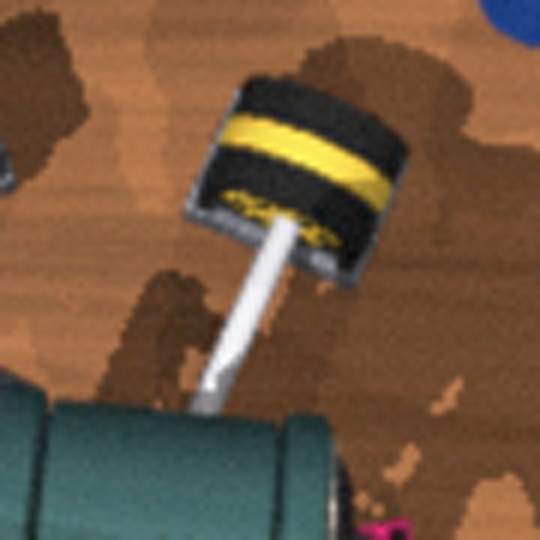

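View pics/s16.png

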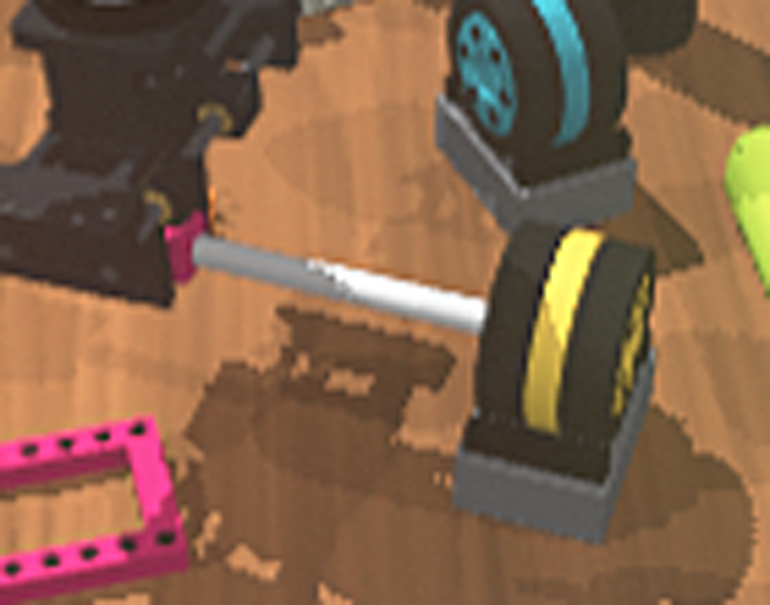

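```bash
python3 -m jog '[[0,8,0.4,0,0,0,0],[0,18,0.9,0,0,0,0],[0,28,1.4,0,0,0,0],[0,38,1.9,0,0,0,0],[0,48,2.4,0,0,0,0],[0,58,2.9,0,0,0,0],[0,68,3.4,0,0,0,0],[0,77,3.8,0,0,0,0],[0,82,4,0,0,0,0],[0,82,4,0,0,0,0]]'
python3 - <<'E'
from h import *
t=grab_frame("top");s=grab_frame("side")
crop(t,290,130,90,90,6,"t17.png");crop(s,260,170,150,110,5,"s17.png")
print(tool()[0])
E
```

```text
time_s: 23.1
tcp_pos: [0.5348, -0.0531, 0.0708]
tool_rot: [3.09, -0.0, 1.171]
contact_force: [-0.4, 0.8, -0.5]
width: 0.0235
[ 0.53414691 -0.05294974  0.07066625]
```

View pics/t17.png

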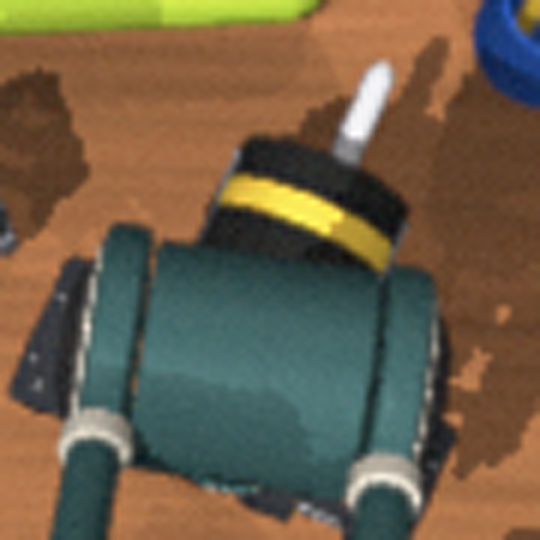

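View pics/s17.png

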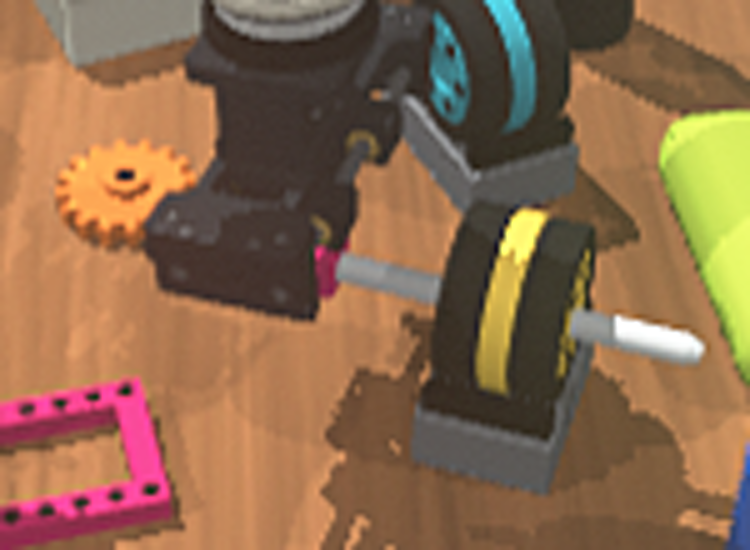

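```bash
python3 -m jog '[[0,0,-1,-0.005,0,0,0],[0,0,-3,-0.015,0,0,0],[0,0,-5,-0.03,0,0,0],[0,0,-8,-0.03,0,0,0],[0,0.5,-11,-0.03,0,0,0],[0,1,-15,-0.03,0,0,0],[0,1,-19,-0.03,0,0,0],[0,1,-23,-0.03,0,0,0],[0,1,-25,-0.03,0,0,0],[0,1,-25,-0.03,0,0,0]]'
python3 - <<'E'
from h import *
t=grab_frame("top");s=grab_frame("side")
crop(t,290,130,90,90,6,"t18.png");crop(s,260,170,150,110,5,"s18.png")
print(tool()[0],read_state()["contact_force"])
E
```

```text
time_s: 24.45
tcp_pos: [0.5344, -0.0529, 0.096]
tool_rot: [3.06, -0.0, 1.171]
contact_force: [-0.0, 0.4, -2.6]
width: 0.0237
[ 0.53411758 -0.0529067   0.09570122] [-0.52864186  0.45445679 -2.99467162]
```

View pics/s18.png

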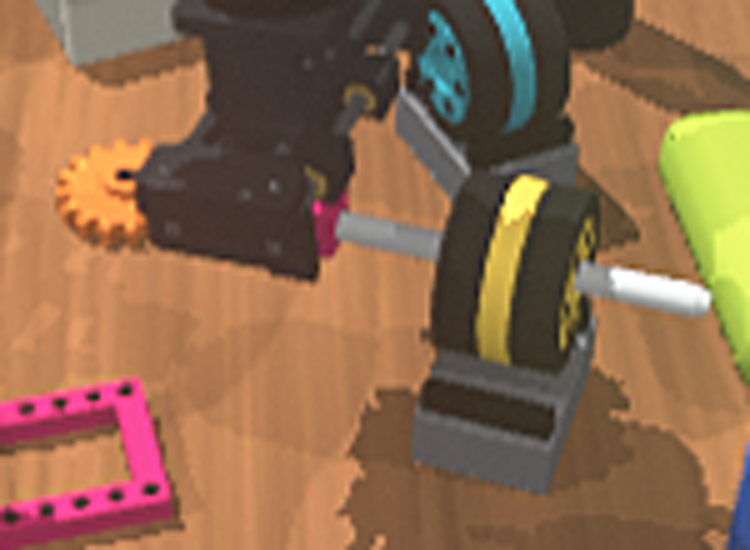

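```bash
python3 -m jog '[[0,0,-3,0,0,0,0],[0,1,-10,0,0,0,0],[0,2,-22,0,0,0,0],[0,3,-36,0,0,0,0],[0,4,-50,0,0,0,0],[0,5,-64,0,0,0,0],[0,6,-78,0,0,0,0],[0,7,-88,0,0,0,0],[0,8,-95,0,0,0,0],[0,8,-95,0,0,0,0]]'
python3 - <<'E'
from h import *
t=grab_frame("top");s=grab_frame("side")
crop(t,290,120,110,100,6,"t19.png");crop(s,260,120,150,120,5,"s19.png")
rot=Ro.from_euler("xyz",[np.pi,0,.076])*Ro.from_rotvec([-.08,0,0])
print(tool()[0],tool()[1].as_euler("xyz"));go([.5155,-.223,.19],rot=rot)
E
```

```text
time_s: 25.8
tcp_pos: [0.5349, -0.0531, 0.1918]
tool_rot: [3.059, -0.0, 1.171]
contact_force: [-0.1, 0.9, -3.9]
width: 0.0235
[ 0.5341716  -0.05297285  0.19070793] [3.06117520e+00 2.41556474e-04 1.17127808e+00]
shift mm [-163.9   48.7    4.7] turn [ 5.0000e-04 -8.7500e-02  1.0918e+00]
```

View pics/s19.png

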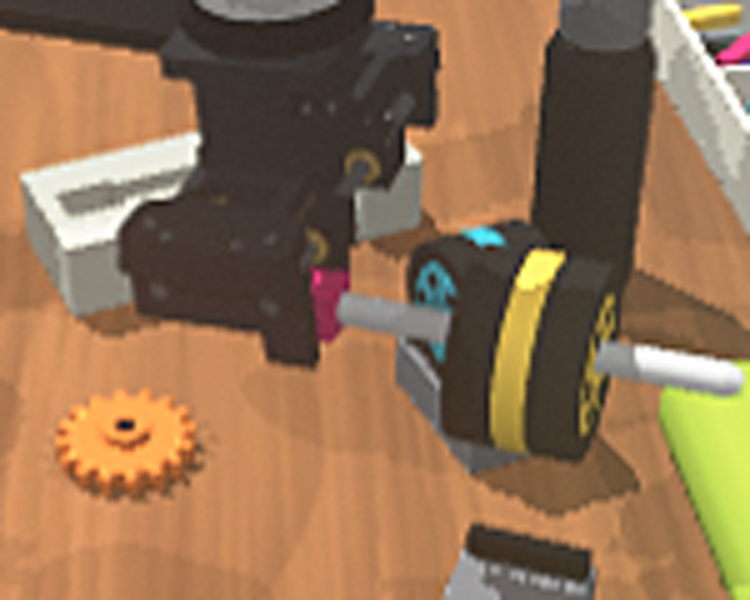

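View pics/t19.png

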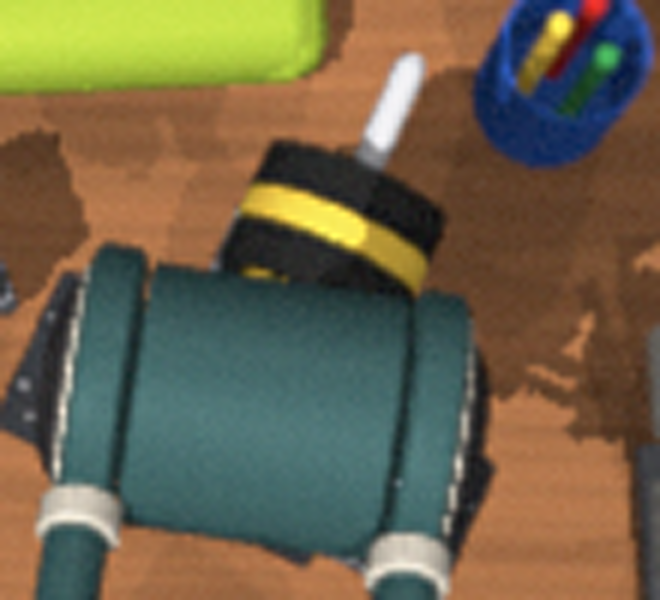

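```bash
python3 -m jog '[[-3,1,-1,0,-0.002,0.02,0],[-9,3,-4,0,-0.005,0.06,0],[-18,5,-8,0,-0.01,0.12,0],[-28,8,-10,0,-0.015,0.19,0],[-38,11,-10,0,-0.02,0.25,0],[-48,14,-10,0,-0.026,0.32,0],[-58,17,-10,0,-0.031,0.39,0],[-68,20,-10,0,-0.036,0.45,0],[-78,23,-10,0,-0.042,0.52,0],[-86,26,-10,0,-0.046,0.57,0]]'
python3 - <<'E'
from h import *
s=grab_frame("side");crop(s,230,120,180,180,3.3,"s20.png")
rot=Ro.from_euler("xyz",[np.pi,0,.076])*Ro.from_rotvec([-.08,0,0])
print(tool()[0],tool()[1].as_euler("xyz"));go([.5155,-.223,.19],rot=rot)
E
```

```text
time_s: 27.15
tcp_pos: [0.5241, -0.1427, 0.2033]
tool_rot: [3.06, -0.0, 0.596]
contact_force: [0.2, 0.2, -1.8]
width: 0.0236
[ 0.52414993 -0.14352594  0.20334933] [ 3.05975080e+00 -2.28458770e-05  5.94532996e-01]
shift mm [-51.7  59.7  18.3] turn [ 0.0018 -0.0419  0.5168]
```

View pics/s20.png

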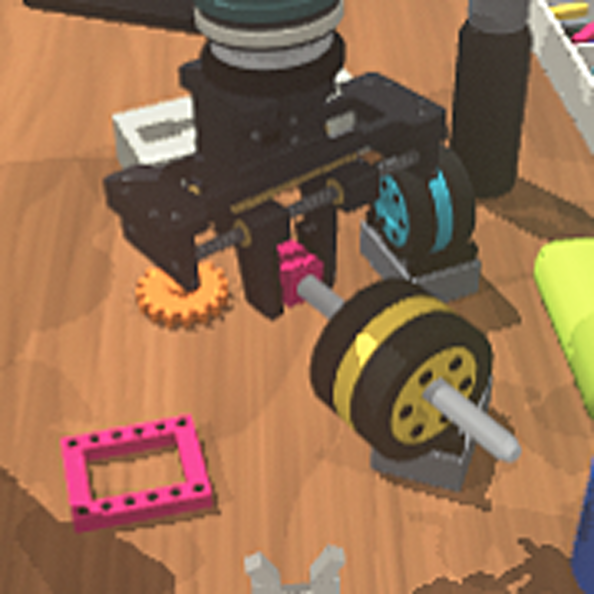

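```bash
python3 -m jog '[[-4,5,1,0,-0.003,0.04,0],[-11,12,4,0,-0.009,0.11,0],[-19,22,7,0,-0.015,0.19,0],[-27,31,10,0,-0.022,0.27,0],[-35,41,12,0,-0.028,0.35,0],[-43,50,15,0,-0.034,0.42,0],[-48,56,17,0,-0.039,0.48,0],[-51,59,18,0,-0.041,0.51,0],[-52,60,18,0.002,-0.042,0.517,0],[-52,60,18,0.002,-0.042,0.517,0]]'
python3 - <<'E'
from h import *
s=grab_frame("side");crop(s,230,150,200,200,3,"s21.png");t=grab_frame("top");crop(t,370,130,130,110,6,"t21.png")
print(tool()[0],tool()[1].as_euler("xyz"))
E
```

```text
time_s: 28.45
tcp_pos: [0.5159, -0.2218, 0.1902]
tool_rot: [3.063, -0.0, 0.081]
contact_force: [0.4, 0.0, -2.2]
width: 0.0238
[ 0.5158544  -0.22170402  0.19021314] [ 3.06262870e+00 -1.40363057e-05  8.11952012e-02]
```

View pics/s21.png

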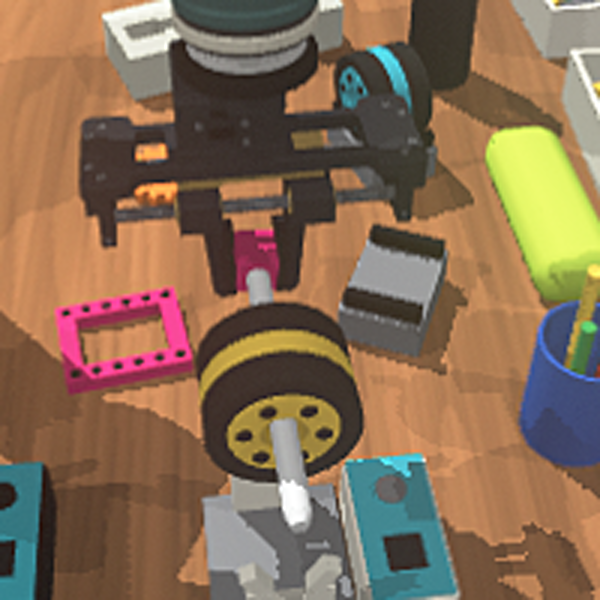

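View pics/t21.png

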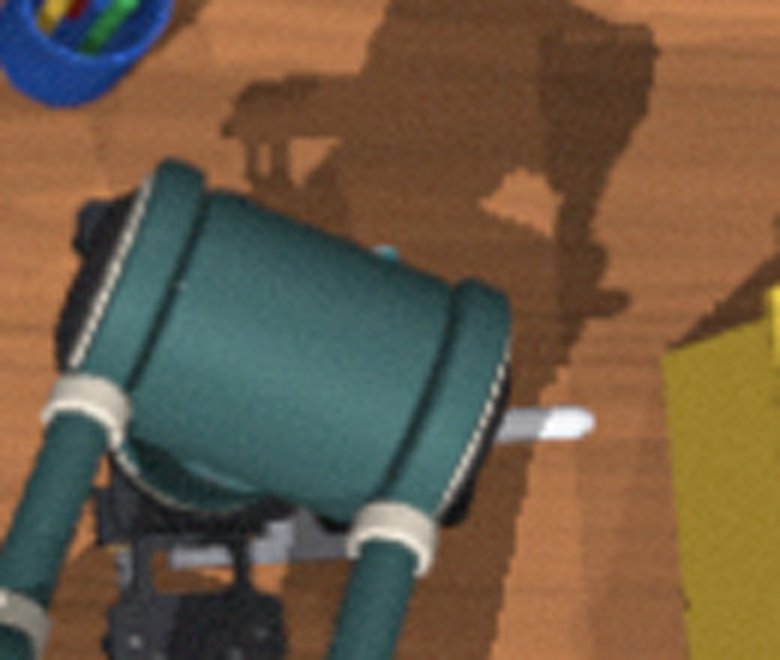

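Run:
```python
from h import *
np.set_printoptions(precision=1,suppress=True)
s=grab_frame("side");P,R=tool();g=P+R.apply([0,0,-.002])
crop(s,285,225,70,110,5.4,"s22.png")
for tl in (-.03,0.):
  for k in (.015,.072,.1,.128,.185):
    X=g+k*np.array([.08*1,-1,0])*.997+[0,0,-k*tl];print(tl,k,proj(s,X))
```

```text
-0.03 0.015 [[314.5 241.1]]
-0.03 0.072 [[318.2 264.8]]
-0.03 0.1 [[320.1 277.8]]
-0.03 0.128 [[322.3 291.7]]
-0.03 0.185 [[327.1 323.4]]
0.0 0.015 [[314.5 241.2]]
0.0 0.072 [[318.2 265.7]]
0.0 0.1 [[320.2 279. ]]
0.0 0.128 [[322.3 293.2]]
0.0 0.185 [[327.1 325.6]]
```

View pics/s22.png

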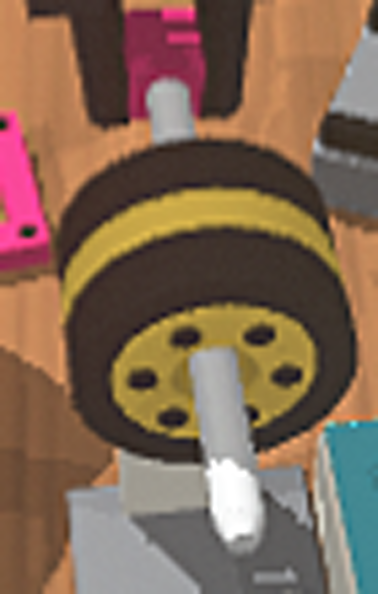

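```bash
python3 -m jog '[[0,1,3,0,0,0,0],[0,1,9,0,0,0,0],[0,0,18,0,0,0,0],[0,-1,28,0,0,0,0],[0,-2,38,0,0,0,0],[0,-3,48,0,0,0,0],[0,-4,58,0,0,0,0],[0,-4,65,0,0,0,0],[0,-5,69,0,0,0,0],[0,-5,70,0,0,0,0]]'
python3 - <<'E'
from h import *
s=grab_frame("side");crop(s,270,240,130,140,5,"s23.png");t=grab_frame("top");crop(t,370,130,130,110,5,"t23.png")
print(tool()[0],tool()[1].as_euler("xyz"),read_state()["contact_force"])
E
```

```text
time_s: 29.85
tcp_pos: [0.5157, -0.2224, 0.1197]
tool_rot: [3.063, 0.0, 0.081]
contact_force: [0.1, 0.1, -1.5]
width: 0.0241
[ 0.51597207 -0.22251276  0.12011339] [ 3.06243365e+00 -1.12935289e-04  8.06998973e-02] [ 0.47520304 -0.31472804 -2.42074765]
```

View pics/s23.png

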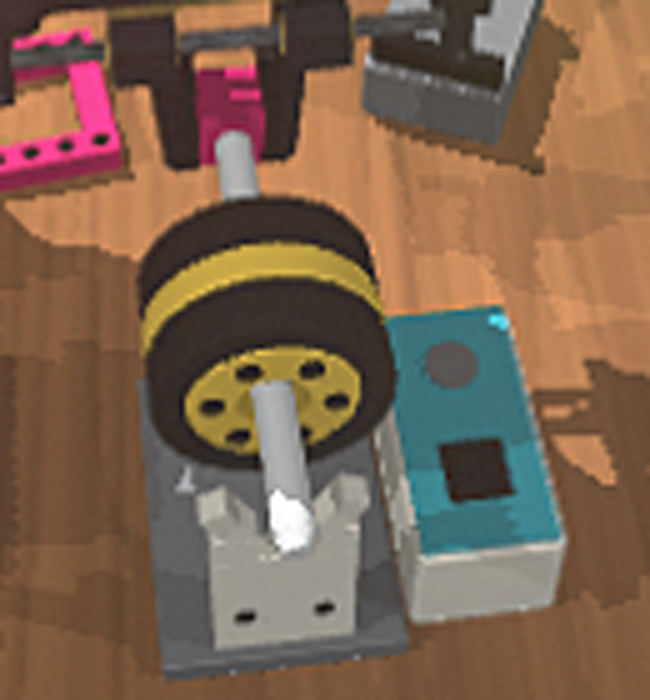

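View pics/t23.png

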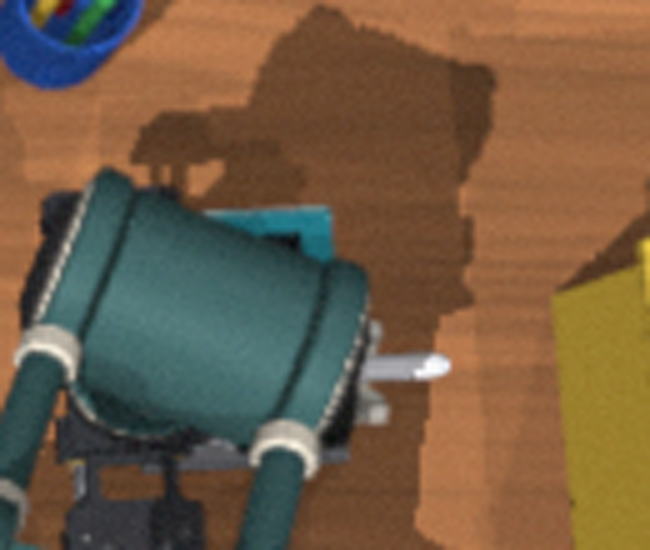

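```bash
python3 -m jog '[[0,0,5,0,0,0,0],[0,-1,12,0,0,0,0],[0,-1,19,0.01,0,0,0],[0,-2,26,0.02,0,0,0],[0,-2,31,0.03,0,0,0],[0,-3,35,0.03,0,0,0],[0,-3,37,0.03,0,0,0],[0,-3,38,0.03,0,0,0],[0,-3,38,0.03,0,0,0],[0,-3,38,0.03,0,0,0]]'
python3 - <<'E'
from h import *
s=grab_frame("side");crop(s,270,240,130,140,5,"s24.png")
print(tool()[0],tool()[1].as_euler("xyz"),read_state()["contact_force"])
E
```

```text
time_s: 31.2
tcp_pos: [0.516, -0.2225, 0.0821]
tool_rot: [3.092, -0.0, 0.081]
contact_force: [1.5, -1.2, -1.6]
width: 0.0234
[ 0.51595845 -0.22250166  0.08207605] [ 3.09233246e+00 -1.81696797e-04  8.07708012e-02] [ 0.87058568 -0.24791615 -2.9841335 ]
```

View pics/s24.png

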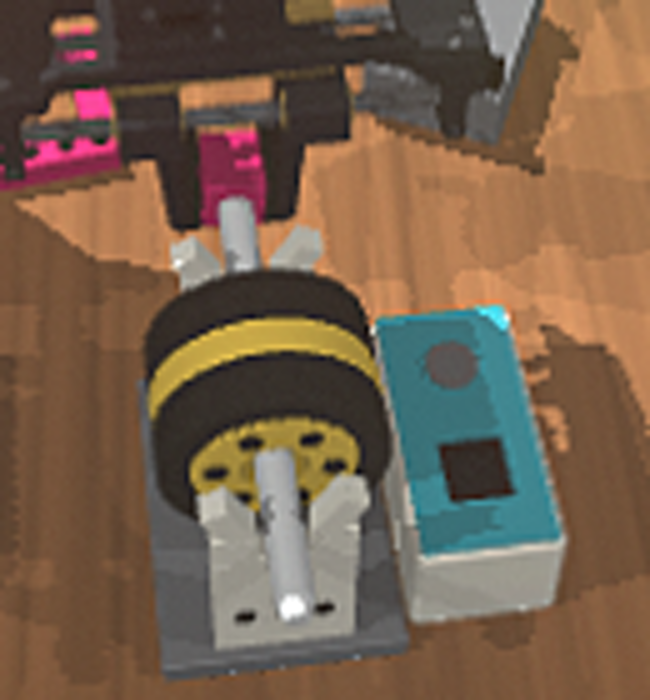

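```bash
python3 -m jog '[[0,0,1,0,0,0,0],[0,0,2,0,0,0,0],[0,0,2.5,0,0,0,0],[0,0,3,0,0,0,0],[0,0,3.5,0,0,0,0],[0,0,3.5,0,0,0,0],[0,0,3.5,0,0,0,0],[0,0,3.5,0,0,0,0],[0,0,3.5,0,0,0,0],[0,0,3.5,0,0,0,0]]'
```

```text
time_s: 32.5
tcp_pos: [0.5158, -0.2227, 0.0784]
tool_rot: [3.093, 0.0, 0.081]
contact_force: [1.0, -0.4, -1.6]
width: 0.024
```

```bash
python3 -m jog '[[0,0,0.5,0,0,0,0],[0,0,1,0,0,0,0],[0,0,1.5,0,0,0,0],[0,0,2,0,0,0,0],[0,0,2.5,0,0,0,0],[0,0,2.5,0,0,0,0],[0,0,2.5,0,0,0,0],[0,0,2.5,0,0,0,0],[0,0,2.5,0,0,0,0],[0,0,2.5,0,0,0,0]]'
python3 - <<'E'
from h import *
s=grab_frame("side");crop(s,270,240,130,140,5,"s25.png");print(read_state()["contact_force"])
E
```

```text
time_s: 33.75
tcp_pos: [0.5163, -0.2227, 0.0763]
tool_rot: [3.092, -0.001, 0.081]
contact_force: [-0.3, 4.4, 5.6]
width: 0.0237
[-0.6767227   2.98447964  4.71954018]
```

View pics/s25.png

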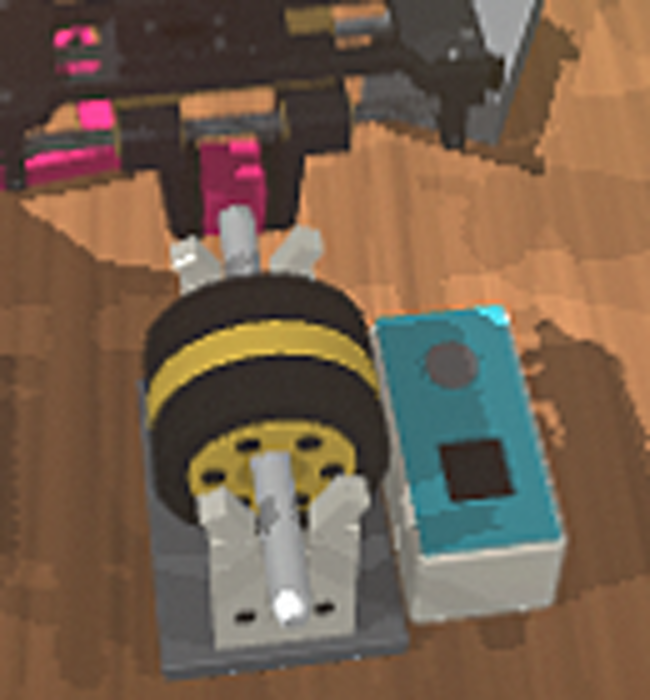

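```bash
python3 -m jog '[[0,0,0,0,0,0,24],[0,0,0,0,0,0,26],[0,0,0,0,0,0,30],[0,0,0,0,0,0,36],[0,0,0,0,0,0,44],[0,0,0,0,0,0,50],[0,0,0,0,0,0,50],[0,0,0,0,0,0,50],[0,0,0,0,0,0,50],[0,0,0,0,0,0,50]]'
python3 - <<'E'
from h import *
s=grab_frame("side");crop(s,270,240,130,140,5,"s26.png");print(read_state()["contact_force"],tool()[1].as_euler("xyz"))
E
```

```text
time_s: 35.05
tcp_pos: [0.5158, -0.2227, 0.0758]
tool_rot: [3.093, 0.0, 0.081]
contact_force: [0.1, 0.8, -0.1]
width: 0.05
[0.81188634 0.09520619 0.37292455] [3.09256795e+00 1.30852242e-04 8.06621133e-02]
```

View pics/s26.png

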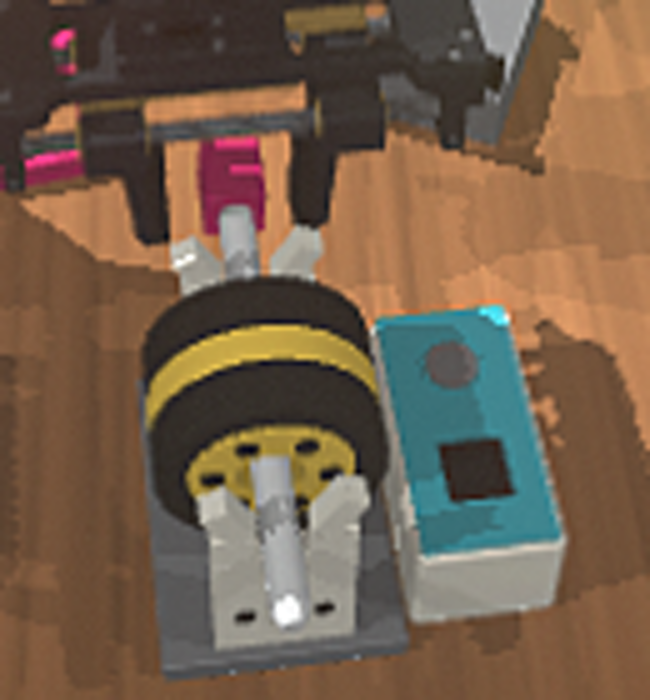

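Released cleanly and the axle stays in the slots. Next I'll lift straight up and move away, backing towards +y.

```bash
python3 -m jog '[[0,0.5,-8,0,0,0,50],[0,1,-22,0,0,0,50],[0,2,-42,0,0,0,50],[0,4,-70,0,0,0,50],[0,5,-100,0,0,0,50],[0,6,-130,0,0,0,60],[0,-30,-150,0,0,0,60],[0,-80,-160,0,0,0,60],[0,-120,-160,0,0,0,60],[0,-120,-160,0,0,0,60]]'
python3 -m jog '[[0,-30,0,0,0,0,60],[0,-60,0,0,0,0,60],[0,-90,0,0,0,0,60],[0,-120,0,0,0,0,60],[0,-120,0,0,0,0,60],[0,-120,0,0,0,0,60],[0,-120,0,0,0,0,60],[0,-120,0,0,0,0,60],[0,-120,0,0,0,0,60],[0,-120,0,0,0,0,60]]'
python3 - <<'E'
from h import *
t=grab_frame("top");s=grab_frame("side");np.savez("t27.npz",**t);np.savez("s27.npz",**s)
crop(t,370,130,120,110,6,"t27.png");crop(s,270,250,110,130,5,"s27.png");cv2.imwrite("pics/t27f.png",t["color"][:,:,::-1])
E
```

```text
time_s: 36.35
tcp_pos: [0.5055, -0.0934, 0.2311]
tool_rot: [3.093, -0.001, 0.084]
contact_force: [-0.3, 0.3, 0.9]
width: 0.0603
time_s: 37.6
tcp_pos: [0.4959, 0.0238, 0.2238]
tool_rot: [3.093, 0.0, 0.08]
contact_force: [-0.4, -0.1, -0.1]
width: 0.0598
```

View pics/t27.png

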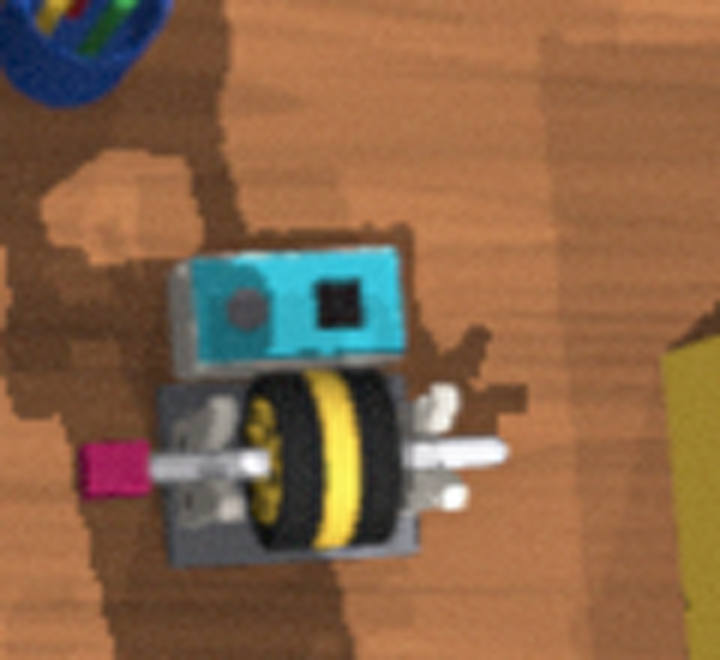

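View pics/s27.png

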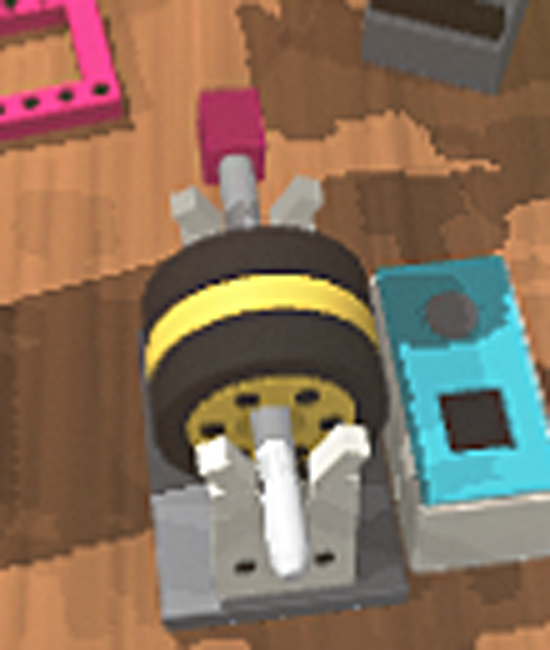

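View pics/t27f.png

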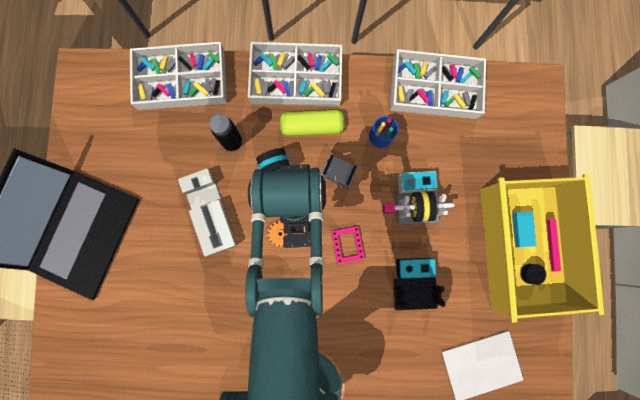

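Axle and wheel look seated, with the head at (388,208) and the tip at (454,205) in the top view, and nothing else has moved. One numeric check.

Run:
```python
from h import *
np.set_printoptions(precision=4,suppress=True)
t=dict(np.load("t27.npz"));s=dict(np.load("s27.npz"))
C=lambda x,y:(370+x/6-.5,130+y/6-.5);D=lambda x,y:(270+x/5-.5,250+y/5-.5)
tip=tri([t,s],[C(507,452),D(292,572)]);hf=tri([t,s],[C(150,466),D(238,165)])
print("tip",tip,"headfront",hf,np.linalg.norm(tip-hf))
d=(tip-hf);d/=np.linalg.norm(d);mid=(tip+hf)/2;print("mid",mid,"yaw",np.arctan2(d[1],d[0])+np.pi/2,"slope",d[2])
print("stripe",onz(t,[C(340,460)],.117), "tip@.08",onz(t,[C(507,452)],.08),"hf@.08",onz(t,[C(150,466)],.083))
for z in (.076,.08,.084,.088):
  print(z,proj(t,[[.5315,-.4075,z]]),proj(s,[[.5315,-.4075,z],[.5175,-.238,z]]).tolist())
print(D(292,572),D(238,165), read_state()["joint_vel"].max())
```

```text
tip [ 0.5297 -0.4098  0.0836] headfront [ 0.5181 -0.2416  0.0821] 0.1686871977846558
mid [ 0.5239 -0.3257  0.0828] yaw 0.06907614652049188 slope 0.009106476275997106
stripe [[ 0.518  -0.3218  0.117 ]] tip@.08 [[ 0.5275 -0.4112  0.08  ]] hf@.08 [[ 0.5161 -0.2415  0.083 ]]
0.076 [[452.26   203.5237]] [[327.33282652872003, 364.9348156655244], [315.82838715570114, 283.14588271223914]]
0.08 [[452.7126 203.3898]] [[327.34711964469784, 363.78298747486053], [315.79695437693545, 281.87184426167687]]
0.084 [[453.1679 203.2552]] [[327.36152742030356, 362.62037212908467], [315.76529303537103, 280.58827513829766]]
0.088 [[453.626  203.1197]] [[327.37605117053073, 361.44682378961465], [315.73340079939305, 279.29507515314504]]
(327.9, 363.9) (317.1, 282.5) 0.002529834983043967
```

```bash
python3 -c "
from station import *
print(close_job())"
```

```text
the job is handed in; nothing more can be done
None
```

The yellow wheel is hanging on the axle in both rover forks, and I handed the job in at about 38 s; no verdict was reported.

I took the axle from the tray gap, rested it in the forks and let go. Then I regripped it by the head, pushed it through the yellow wheel in its dock, lifted the wheel and laid the axle back in the forks.

**Last checks:**
- **Axle position:** the middle is about 3 mm along from the seat point I measured (tolerance 20 mm), with under 1 mm of error across (tolerance 5 mm). It lies within about 0.01 rad of the seat's axis and level to about 0.01 rad.
- **Axle height:** it triangulated to 83 mm against a nominal 80 mm. That is inside the 4 mm tolerance and close to camera accuracy. The side view alone agreed with about 80 mm.
- **Wheel:** it hangs about 1–4 mm from the middle along the axle, and the shaft sticks out on both sides.
- **Everything else:** the arm is clear of the rover. In the last top picture the bystanders I could see looked unmoved, but the arm partly hid the spare wheel and the gear, and I did not measure any of them.

The first lowering into the forks pressed with about 24 N, so I backed off 5 mm before letting go. No check failed.

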